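# Close the loaded centrifuge rotor and find its key

### The job

Set the clean lid from the blue pad down on the loaded rotor so that it sits flat and fully home, without dropping it, and leave the used lid in the yellow wash tray. Then try the two T-handled keys on the lid's hex nut: stand the one that does not fit back upright in the key holder, and finish with the one that fits pushed fully home on the nut, upright, the gripper still holding its handle. Leave the tube rack and the bottle alone.

Things in the scene. Friction and masses are not known exactly. Their poses are not given: they have to be found in the camera images.
- rotor: (lengths in mm) dark steel fixed-angle rotor, 112 diameter, loaded with capped tubes, on a grey stand 132 wide; fixed. Origin: centre of the stand's foot on the bench. Its flat rim is 64 above the bench; inside the rim a round recess 80 diameter, 22 deep, open upward (tube caps stay below the lid).
- rotor_seat (a point): point on the rotor's axis, 58 mm above the bench: where the origin of a lid lies when the lid is home (disc on the rim, plug in the recess with 2 mm to spare all round). The lid may be turned any way.
- pad: (lengths in mm) blue bench pad 120 x 120, 4 thick, fixed flat on the bench; the clean lid lies on it, roughly in its middle. Origin: centre of its underside. Pad and tray may be either way round.
- wash_tray: (lengths in mm) yellow open wash tray 120 x 120, 20 high, floor and walls 4 thick, fixed; the used lid lies in it. Origin: centre of its underside.
- lid_1: rotor lid: aluminium disc with a round black boss; either lid may be the one on the blue pad. Origin: centre of the underside, z up. Heights above it in mm: locating plug 76 diameter 0 to 6, disc 100 diameter 6 to 12, boss 44 diameter 12 to 38 (to grip). The two lids differ only in the nut and well inside the boss. Loose, 175 to 275 g.
- lid_2: rotor lid: aluminium disc with a round black boss; either lid may be the one on the blue pad. Origin: centre of the underside, z up. Heights above it in mm: locating plug 76 diameter 0 to 6, disc 100 diameter 6 to 12, boss 44 diameter 12 to 38 (to grip). The two lids differ only in the nut and well inside the boss. Loose, 175 to 275 g.
- lid_1_well (a point): centre of the well's floor in the boss, 18 mm above the lid's underside: a key's mouth lies here when home. Well round, 20 mm deep, chamfered mouth; steel hex nut fixed on its floor, 13.5 mm high, chamfered top, two flats facing the lid's +y and -y. The right key goes down until its mouth is on the floor; a wrong one stops on the nut or the boss rim, 13 to 21 mm higher.
- lid_2_well (a point): centre of the well's floor in the boss, 18 mm above the lid's underside: a key's mouth lies here when home. Well round, 20 mm deep, chamfered mouth; steel hex nut fixed on its floor, 13.5 mm high, chamfered top, two flats facing the lid's +y and -y. The right key goes down until its mouth is on the floor; a wrong one stops on the nut or the boss rim, 13 to 21 mm higher.
- key_1: T-handled rotor key, upright, mouth down, in one of the two holder holes; the keys differ only in socket size and are not marked: try them. Origin: centre of the socket's mouth, z up the shank. Socket round, 26.6 mm outside, 32 long; six-sided bore 22 deep, 0.8 wider on each side than the nut it fits, two flats facing the key's +y and -y, so it fits in six turns of 60 degrees. 130 to 200 g.
- key_2: T-handled rotor key, upright, mouth down, in one of the two holder holes; the keys differ only in socket size and are not marked: try them. Origin: centre of the socket's mouth, z up the shank. Socket round, 32.6 mm outside, 32 long; six-sided bore 22 deep, 0.8 wider on each side than the nut it fits, two flats facing the key's +y and -y, so it fits in six turns of 60 degrees. 130 to 200 g.
- key_1_handle (a point): middle of the key's orange flat-sided handle, on the key's axis, 88 mm above the mouth: 66 mm long along the key's x, 16 thick along its y, 24 high (76 to 100 mm above the mouth); below it a steel shank 14 mm in diameter
- key_2_handle (a point): middle of the key's orange flat-sided handle, on the key's axis, 88 mm above the mouth: 66 mm long along the key's x, 16 thick along its y, 24 high (76 to 100 mm above the mouth); below it a steel shank 14 mm in diameter
- holder: (lengths in mm) grey block 180 (its x) x 62 x 28 high, fixed, with two round holes 39 diameter and 18 deep in which the keys stand, 90 apart along its x. Origin: centre of its underside.
- slot_1 (a point): centre of the floor of the holder's hole 1, 10 mm above the bench: where the mouth of a key standing there lies
- slot_2 (a point): centre of the floor of the holder's hole 2, 10 mm above the bench: where the mouth of a key standing there lies
- tube_rack: (lengths in mm) bystander: teal rack of small tubes, 66 x 130, 38 high with the tubes, loose. Origin: centre of its underside.
- bottle: (lengths in mm) bystander: amber bottle with a blue cap, 56 diameter, 110 high, loose. Origin: centre of its underside.
Not all that is in view belongs to the job. What is meant by the wash_tray is not green, and is the smaller of those in its own colour. There is more than one size of the rotor; the job needs the smaller.

How it is judged (in metres and radians):
On the way:
1. the lid from the pad sits home on the rotor and is let go (((horizontal distance between lid_1 and rotor_seat below 0.0045 m and z of lid_1 in the frame of rotor_seat between -0.004 and 0.003 m and angle between lid_1's own z axis and vertical below 0.05 rad and contact force between the fingers and lid_1 below 0.3 N and distance of lid_2 from where it was at the start of the episode below 0.03 m) or (horizontal distance between lid_2 and rotor_seat below 0.0045 m and z of lid_2 in the frame of rotor_seat between -0.004 and 0.003 m and angle between lid_2's own z axis and vertical below 0.05 rad and contact force between the fingers and lid_2 below 0.3 N and distance of lid_1 from where it was at the start of the episode below 0.03 m))), for 0.2 s.
At the end, for the whole second after the job is handed in: Clean lid home on the rotor (4.5 mm sideways, 3 mm high, 0.05 rad), let go; a key home on its nut (4 mm, 3.5 mm, 0.08 rad), still, gripped with over 3 N; other key upright (0.12 rad) in a holder hole (10 mm of its middle), let go; used lid within 30 mm of its start and of the tray's middle (((horizontal distance between lid_1 and rotor_seat below 0.0045 m and z of lid_1 in the frame of rotor_seat between -0.004 and 0.003 m and angle between lid_1's own z axis and vertical below 0.05 rad and contact force between the fingers and lid_1 below 0.5 N and distance of lid_2 from where it was at the start of the episode below 0.03 m and horizontal distance between lid_2 and wash_tray below 0.03 m and ((horizontal distance between key_1 and lid_1_well below 0.004 m and z of key_1 in the frame of lid_1_well between -0.004 and 0.0035 m and angle between key_1's own z axis and vertical below 0.08 rad and contact force between the fingers and key_1 above 3 N and linear speed of key_1 below 0.02 m/s and height (world z) of key_2 between 0.005 and 0.015 m and angle between key_2's own z axis and vertical below 0.12 rad and contact force between the fingers and key_2 below 0.5 N and (horizontal distance between key_2 and slot_1 below 0.01 m or horizontal distance between key_2 and slot_2 below 0.01 m)) or (horizontal distance between key_2 and lid_1_well below 0.004 m and z of key_2 in the frame of lid_1_well between -0.004 and 0.0035 m and angle between key_2's own z axis and vertical below 0.08 rad and contact force between the fingers and key_2 above 3 N and linear speed of key_2 below 0.02 m/s and height (world z) of key_1 between 0.005 and 0.015 m and angle between key_1's own z axis and vertical below 0.12 rad and contact force between the fingers and key_1 below 0.5 N and (horizontal distance between key_1 and slot_1 below 0.01 m or horizontal distance between key_1 and slot_2 below 0.01 m)))) or (horizontal distance between lid_2 and rotor_seat below 0.0045 m and z of lid_2 in the frame of rotor_seat between -0.004 and 0.003 m and angle between lid_2's own z axis and vertical below 0.05 rad and contact force between the fingers and lid_2 below 0.5 N and distance of lid_1 from where it was at the start of the episode below 0.03 m and horizontal distance between lid_1 and wash_tray below 0.03 m and ((horizontal distance between key_1 and lid_2_well below 0.004 m and z of key_1 in the frame of lid_2_well between -0.004 and 0.0035 m and angle between key_1's own z axis and vertical below 0.08 rad and contact force between the fingers and key_1 above 3 N and linear speed of key_1 below 0.02 m/s and height (world z) of key_2 between 0.005 and 0.015 m and angle between key_2's own z axis and vertical below 0.12 rad and contact force between the fingers and key_2 below 0.5 N and (horizontal distance between key_2 and slot_1 below 0.01 m or horizontal distance between key_2 and slot_2 below 0.01 m)) or (horizontal distance between key_2 and lid_2_well below 0.004 m and z of key_2 in the frame of lid_2_well between -0.004 and 0.0035 m and angle between key_2's own z axis and vertical below 0.08 rad and contact force between the fingers and key_2 above 3 N and linear speed of key_2 below 0.02 m/s and height (world z) of key_1 between 0.005 and 0.015 m and angle between key_1's own z axis and vertical below 0.12 rad and contact force between the fingers and key_1 below 0.5 N and (horizontal distance between key_1 and slot_1 below 0.01 m or horizontal distance between key_1 and slot_2 below 0.01 m)))))); the arm keeps its last pose, push and grip.
It fails at once if the used lid in the wash tray is disturbed (both lids moved more than 30 mm) (distance of each of lid_1, lid_2 from where it was at the start of the episode above 0.03 m).
It fails at once if a lid is dropped onto the rotor (faster than 0.5 m/s within 40 mm of its seat) ((distance between lid_1 and rotor_seat below 0.04 m and linear speed of lid_1 above 0.5 m/s) or (distance between lid_2 and rotor_seat below 0.04 m and linear speed of lid_2 above 0.5 m/s)).
It fails at once if the tube rack or the bottle is shoved more than 25 mm or tipped (distance of any of tube_rack, bottle from where it was at the start of the episode above 0.025 m or angle between any of tube_rack, bottle's own z axis and vertical above 0.4 rad).
It also fails if it takes over 72 s, if anything falls off the work surface, if the arm or the gripper's body presses on something with over 40 N, if the wrist force passes 120 N, or if a joint passes its speed limit or range.

### The arm

A 6-joint arm with a two-finger parallel gripper is mounted at the origin on the work surface. World frame = base frame: x ahead of the robot, y to its left, z up, the work surface at z = 0. Lengths are in mm, angles in degrees, forces in N, time in s.
With the tool pointing down it reaches from about 300 to 850 mm from the base axis. Payload 4.2 kg.
Tool frame: the origin (TCP) lies midway between the tips of the shut fingers; the grasp point (between the pads) lies 19 mm behind it; y points along the fingers, z is the direction in which the jaws open and shut, and the axes are right-handed (so a half turn about y gives the same grasp; the last joint's range is limited). The gripper opens to 91 mm and grips with 3 to 60 N. Pads are 32 mm wide; open, the fingers measure 118 mm over their backs; the gripper's body (76 mm by 178 mm) begins 60 mm behind the grasp point.
Start: joints at [69.672, 18.312, 89.639, -0, 72.044, -1.146], TCP at [188.938, 543.093, 174.076] pointing down, gripper open.
Joint ranges: [-177.97, 177.97], [-48.28, 115.42], [12.27, 149.76], [-77.06, 257.06], [2.81, 150.46], [-146.56, 146.56]. Speed limits (degrees/s): [147.25, 147.25, 180, 180, 180, 180].

### API

Orientations are given as [roll, pitch, yaw] about the fixed x, y, z axes, in that order (R = Rz(yaw) Ry(pitch) Rx(roll)).
In Python, from workcell import env gives the robot as it stands.
- The arm moves only by the shell command python3 -m handwheel 'ROWS' [FORCE]. ROWS is JSON, a list of rows, each a list of 3 entries, a list of its own where there are three numbers: the opening, from 0 (shut) to 1 (fully open), then the shift along the tool's x, y, z in mm, then the turn, a rotation vector about the tool's x, y, z in degrees. A call has exactly 10 rows; each row shifts and turns the commanded pose from where the row before left it, along the tool's axes as they then stand; what a row does not reach is not made up. A row lasts 1/12 s, in which the tool goes at most 41.7 mm and 7.16 degrees, less where a joint would pass 70% of its speed; a pose out of reach is approached as far as the arm can. A call is refused whole if a number of a shift passes 41.7 or a number of a turn 7.16, either way. A call with a gripper value outside its range is refused whole. The fingers move at their own pace and stop on an object; FORCE is the grip in N (left out, the last holds). Time passes only in rows, so rows that do not move let the fingers close, or fill a call up. It gives the time, the measured TCP pose, the force and the opening at its end, in the units of the state.
- env.state(): the state, without advancing time (a new reading comes with each control period).
- env.grab_frame(name): name is "scene" or "top"; returns the picture (400x640x3 uint8, red, green, blue); there is no depth.
- env.camera_info(name): a dict with "fx", "fy", "cx", "cy" (pixels), "camera_from_world" (4x4, takes a point from world to camera coordinates). Camera axes: x right, y down, z forward; pixel columns grow to the right and rows downward; lengths in mm; the calibration is good to about 2 mm. A picture is of the moment at which its call begins. camera_info takes no time and is no camera call.
- env.job_done(): hands the job in, once; it reports no verdict.
Trained networks look in the newest picture that a camera, given by its name, has taken for a name from the list of things; names that differ only in an ending like _2 or _b are one class to them, and where a whole thing is asked for, a point or a joint stands for the part that bears it (a point fixed in the world has none). Each returns a list of dicts, best first, with "p" (0 to 1); they miss things now and then, are a little off and sometimes report something else, mostly with a low value. They report only what shows in the picture. A call takes as long as a camera call. They do not tell look-alikes from the thing itself.
- env.masks_of(camera, label): "region" (400x640 bool, what is visible of it) and "location" ([column, row] in pixels, amid what is visible of it).
The state is a dict: "time_s": time; "qpos": joint angles; "qvel": joint speeds; "effort": joint torques, N m; "ee_pos": TCP position; "ee_rot": TCP orientation; "force": force on the tool from outside, world axes, zero at the start; "torque": the same for the moment, N m; "gripper_width": finger opening in mm.
Only numpy, scipy, OpenCV 4.12 (cv2) and the standard library are available. Lean on these libraries where they do the work, as an engineer would, in place of code of your own. Each camera call takes 0.05 s, during which the arm holds its last target.

## Working session

There is one attempt and no reset: what is moved stays moved. The work goes in short steps, Python scripts to look and compute and a shell command to move; the robot and the scene stay as the last step left them, time stands still between calls to the robot, and variables do not carry over. Pictures are saved under pics/ and viewed, and the job is handed in when it is done.

```bash
ls; mkdir -p pics
python3 - <<'E'
from workcell import env
import cv2,numpy as np
s=env.state();print({k:np.round(v,3).tolist() for k,v in s.items()})
for n in("scene","top"):
    f=env.grab_frame(n);cv2.imwrite(f"pics/{n}0.png",f[...,::-1]);c=env.camera_info(n);print(n,c)
    for l in ["rotor","pad","wash_tray","lid_1","key_1","holder","tube_rack","bottle","key_1_handle"]:
        print(l,[(round(float(d["p"]),2),np.round(d["location"]).tolist(),int(d["region"].sum())) for d in env.masks_of(n,l)])
E
```

```text
pics
{'time_s': 0.0, 'qpos': [69.672, 18.352, 89.708, -0.001, 72.045, -1.146], 'qvel': [-0.03, -0.016, -0.075, -0.012, -0.015, -0.097], 'effort': [-0.001, -41.246, -23.198, 0.073, 0.046, -0.0], 'ee_pos': [188.73, 542.513, 173.205], 'ee_rot': [-90.105, 0.001, -19.182], 'force': [-0.613, 0.007, -0.313], 'torque': [-0.038, 0.014, 0.026], 'gripper_width': 91.386}
scene {'fx': 370.43331671250354, 'fy': 370.43331671250354, 'cx': 315.0338529834679, 'cy': 200.02646036109618, 'camera_from_world': array([[-1.10484547e-01,  9.93816623e-01, -1.10310882e-02,
         1.48447482e+02],
       [ 7.07709526e-01,  7.08750255e-02, -7.02939512e-01,
        -3.12924886e+02],
       [-6.97811143e-01, -8.54707595e-02, -7.11164086e-01,
         1.37707351e+03],
       [ 0.00000000e+00,  0.00000000e+00,  0.00000000e+00,
         1.00000000e+00]])}
rotor [(0.86, [364.0, 216.0], 1943), (0.78, [420.0, 156.0], 2325)]
pad [(0.81, [267.0, 202.0], 568), (0.28, [457.0, 220.0], 352)]
wash_tray [(0.84, [249.0, 252.0], 1111), (0.69, [227.0, 303.0], 2851), (0.68, [188.0, 190.0], 2925)]
lid_1 [(0.82, [238.0, 239.0], 939)
[... 545 characters left out ...]
02],
       [ 1.01797356e-01, -5.17428099e-03, -9.94791699e-01,
         1.15597331e+03],
       [ 0.00000000e+00,  0.00000000e+00,  0.00000000e+00,
         1.00000000e+00]])}
rotor [(0.73, [267.0, 195.0], 1894), (0.72, [196.0, 292.0], 3700), (0.59, [384.0, 166.0], 1031)]
pad [(0.61, [373.0, 247.0], 837)]
wash_tray [(0.91, [380.0, 102.0], 1982), (0.83, [367.0, 168.0], 1077), (0.64, [458.0, 226.0], 4374), (0.47, [178.0, 223.0], 318)]
lid_1 [(0.97, [365.0, 232.0], 1129), (0.62, [383.0, 168.0], 1004)]
key_1 [(0.76, [181.0, 220.0], 356), (0.69, [173.0, 187.0], 366)]
holder [(0.63, [186.0, 204.0], 1198)]
tube_rack []
bottle [(0.66, [206.0, 119.0], 473)]
key_1_handle [(0.78, [171.0, 190.0], 345)]
```

View pics/scene0.png

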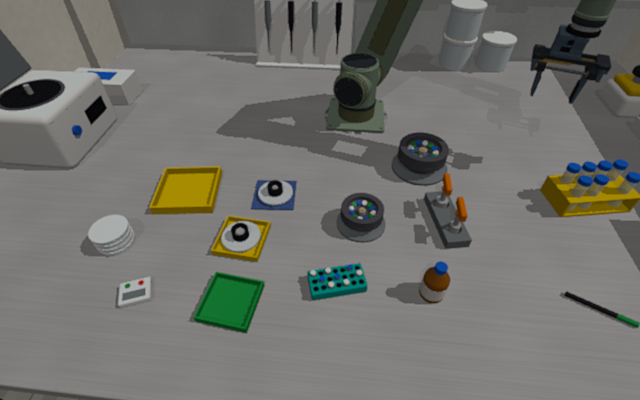

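View pics/top0.png

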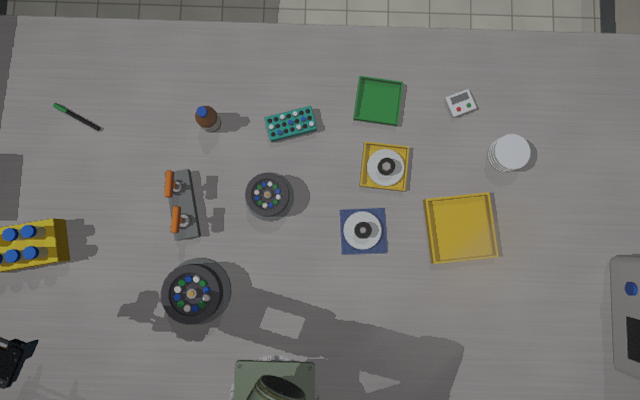

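```bash
cat > h.py <<'E'
import numpy as np,cv2
from workcell import env
def proj(n,P):
    c=env.camera_info(n);P=np.atleast_2d(P).astype(float);T=c["camera_from_world"]
    q=P@T[:3,:3].T+T[:3,3]
    return np.c_[c["fx"]*q[:,0]/q[:,2]+c["cx"],c["fy"]*q[:,1]/q[:,2]+c["cy"]]
def unproj(n,uv,z):
    c=env.camera_info(n);T=c["camera_from_world"];R=T[:3,:3]
    uv=np.atleast_2d(uv).astype(float)
    d=np.c_[(uv[:,0]-c["cx"])/c["fx"],(uv[:,1]-c["cy"])/c["fy"],np.ones(len(uv))]@R
    o=-R.T@T[:3,3]
    return o+d*((z-o[2])/d[:,2])[:,None]
def circ(x,y,z,r,k=180):
    a=np.linspace(0,2*np.pi,k,endpoint=False);return np.c_[x+r*np.cos(a),y+r*np.sin(a),np.full(k,z)]
E
python3 - <<'E'
from h import *
def crop(n,x0,y0,w,h,s,out):
    f=cv2.imread(f"pics/{n}0.png")[y0:y0+h,x0:x0+w];cv2.imwrite(out,cv2.resize(f,None,fx=s,fy=s,interpolation=cv2.INTER_CUBIC))
crop("top",150,140,150,110,5,"pics/c1.png")
crop("top",330,130,120,130,4.5,"pics/c2.png")
crop("scene",200,160,290,110,2.7,"pics/c3.png")
print(unproj("top",[268,195],64),unproj("scene",[362,212],64),"lid",unproj("top",[363,230],42),unproj("scene",[275.5,188],42))
E
```

```text
[[527.11042425  27.50711951  64.        ]] [[545.72979241  32.94178965  64.        ]] lid [[ 445.79452174 -218.26677803   42.        ]] [[ 456.96049443 -210.46529639   42.        ]]
```

View pics/c1.png

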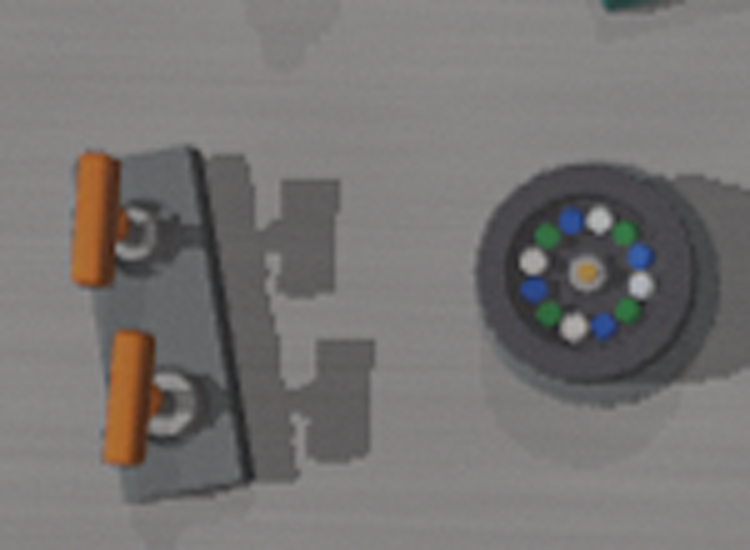

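View pics/c2.png

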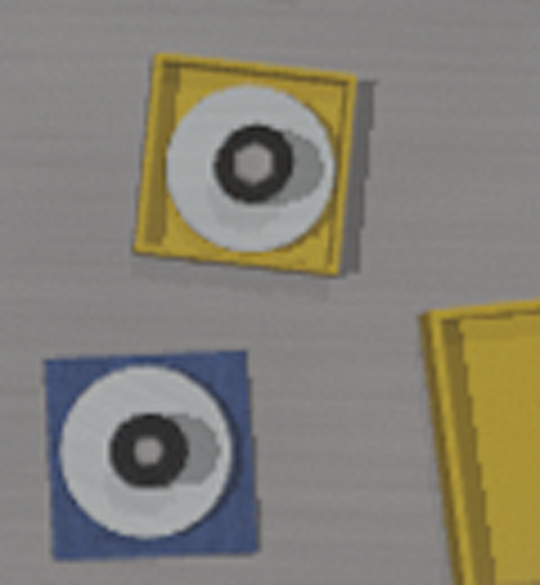

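View pics/c3.png

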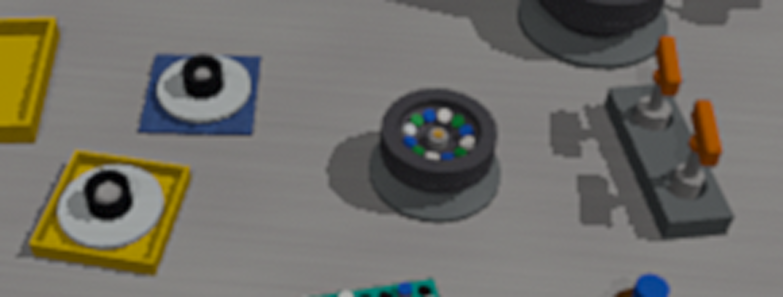

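```bash
cat >> h.py <<'E'
from scipy.optimize import minimize
from scipy.ndimage import map_coordinates
def gradfit(img,n,outline,p0,scale,signed=None,sig=1.0):
    """maximise mean gradient across projected outline(s). outline(p)->list of (K,3) closed curves (world)"""
    f=cv2.GaussianBlur(img.astype(np.float32),(0,0),sig)
    gx=np.stack([cv2.Sobel(f[...,i],cv2.CV_32F,1,0)/8 for i in range(3)],-1)
    gy=np.stack([cv2.Sobel(f[...,i],cv2.CV_32F,0,1)/8 for i in range(3)],-1)
    def cost(p):
        t=0
        for C in outline(p):
            uv=proj(n,C);d=np.roll(uv,-1,0)-np.roll(uv,1,0);d/=np.linalg.norm(d,axis=1)[:,None]+1e-9
            nx,ny=d[:,1],-d[:,0]
            g=np.stack([map_coordinates(gx[...,i],[uv[:,1],uv[:,0]],order=1)*nx+map_coordinates(gy[...,i],[uv[:,1],uv[:,0]],order=1)*ny for i in range(3)],-1)
            t+=np.minimum(np.linalg.norm(g,axis=1),20).mean()
        return -t
    best=None
    p0=np.array(p0,float);scale=np.array(scale,float)
    rng=np.random.default_rng(0)
    for k in range(40):
        s=p0+scale*rng.uniform(-1,1,len(p0))*(k>0)
        r=minimize(cost,s,method="Nelder-Mead",options=dict(xatol=.02,fatol=1e-4,initial_simplex=np.vstack([s]+[s+np.eye(len(s))[i]*scale[i]*.3 for i in range(len(s))])))
        if best is None or r.fun<best.fun:best=r
    return best.x,-best.fun
def rect(x,y,z,yaw,a,b,k=40):
    t=np.linspace(-.5,.5,k)
    q=np.vstack([np.c_[t*a,0*t-b/2],np.c_[0*t+a/2,t*b],np.c_[-t*a,0*t+b/2],np.c_[0*t-a/2,-t*b]])
    c,s=np.cos(np.radians(yaw)),np.sin(np.radians(yaw))
    return np.c_[x+c*q[:,0]-s*q[:,1],y+s*q[:,0]+c*q[:,1],np.full(len(q),z)]
def draw(img,n,curves,x0,y0,w,h,s,out):
    c=cv2.resize(img[y0:y0+h,x0:x0+w],None,fx=s,fy=s,interpolation=cv2.INTER_CUBIC)
    for C in curves:
        uv=((proj(n,C)-[x0,y0]+.5)*s-.5).round().astype(int);cv2.polylines(c,[uv[:,None]],True,(0,0,255),1)
    cv2.imwrite(out,c)
E
python3 - <<'E'
from h import *
for n in("top","scene"):
    im=cv2.imread(f"pics/{n}0.png")
    L0=[446,-218] if n=="top" else [452,-211]
    R0=[527,27] if n=="top" else [532,31]
    ld=lambda p:[circ(p[0],p[1],16,50)]
    lb=lambda p:[circ(p[0],p[1],42,22)]
    rr=lambda p:[circ(p[0],p[1],64,56)]
    ri=lambda p:[circ(p[0],p[1],64,40)]
    pd=lambda p:[rect(p[0],p[1],4,p[2],120,120)]
    tr=lambda p:[rect(p[0],p[1],20,p[2],120,120)]
    cur=[]
    for nm,o,p0,sc in [("lid",ld,L0,[8,8]),("boss",lb,L0,[6,6]),("rim",rr,R0,[8,8]),("recess",ri,R0,[8,8]),("pad",pd,L0+[0],[10,10,8])]:
        p,v=gradfit(im,n,o,p0,sc);print(n,nm,np.round(p,1),round(v,1));cur+=o(p)
    H0=[515,188,10] 
    ho=lambda p:[rect(p[0],p[1],28,p[2],180,62)]
    p,v=gradfit(im,n,ho,H0,[10,10,10]);print(n,"hold",np.round(p,1),round(v,1));cur+=ho(p)
    if n=="top": draw(im,n,cur,150,130,270,140,2.9,"pics/d_top.png")
    else: draw(im,n,cur,220,130,260,140,3,"pics/d_sc.png")
E
```

```text
top lid [ 446. -218.] 20.0
top boss [ 446. -218.] 20.0Traceback (most recent call last):
  File "<stdin>", line 14, in <module>
  File "h.py", line 35, in gradfit
    r=minimize(cost,s,method="Nelder-Mead",options=dict(xatol=.02,fatol=1e-4,initial_simplex=np.vstack([s]+[s+np.eye(len(s))[i]*scale[i]*.3 for i in range(len(s))])))
    res = _minimize_neldermead(fun, x0, args, callback, bounds=bounds,
                               **options)
    fxcc = func(xcc)
    fx = function(np.copy(x), *(wrapper_args + args))
  File "h.py", line 25, in cost
    uv=proj(n,C);d=np.roll(uv,-1,0)-np.roll(uv,1,0);d/=np.linalg.norm(d,axis=1)[:,None]+1e-9
  File "h.py", line 4, in proj
    c=env.camera_info(n);P=np.atleast_2d(P).astype(float);T=c["camera_from_world"]
ValueError: time passes only in moves, steps and waits
```

```bash
sed -i 's/,20).mean()/,80).mean()/; s/c=env.camera_info(n);/c=CI(n);/; s/^def proj/import functools\n@functools.lru_cache(None)\ndef CI(n): return env.camera_info(n)\ndef proj/' h.py
cat > fit1.py <<'E'
from h import *
for n in("top","scene"):
    im=cv2.imread(f"pics/{n}0.png")
    L0=[446,-218] if n=="top" else [452,-211]
    R0=[527,27] if n=="top" else [532,31]
    ld=lambda p:[circ(p[0],p[1],16,50)]
    lb=lambda p:[circ(p[0],p[1],42,22)]
    rr=lambda p:[circ(p[0],p[1],64,56)]
    ri=lambda p:[circ(p[0],p[1],64,40)]
    pd=lambda p:[rect(p[0],p[1],4,p[2],120,120)]
    cur=[]
    for nm,o,p0,sc in [("lid",ld,L0,[8,8]),("boss",lb,L0,[6,6]),("rim",rr,R0,[8,8]),("recess",ri,R0,[8,8]),("pad",pd,L0+[0],[10,10,8])]:
        p,v=gradfit(im,n,o,p0,sc);print(n,nm,np.round(p,1),round(v,1));cur+=o(p)
    H0=[515,220,10] 
    ho=lambda p:[rect(p[0],p[1],28,p[2],180,62)]
    p,v=gradfit(im,n,ho,H0,[20,20,10]);print(n,"hold",np.round(p,1),round(v,1));cur+=ho(p)
    if n=="top": draw(im,n,cur,150,130,270,140,2.9,"pics/d_top.png")
    else: draw(im,n,cur,220,130,260,140,3,"pics/d_sc.png")
E
python3 fit1.py
```

```text
top lid [ 446.7 -218.2] 46.6
top boss [ 446.5 -217.1] 53.9
top rim [530.3  30.3] 16.5
top recess [533.3  48.9] 19.2
top pad [ 445.1 -222.5    4. ] 25.1
top hold [499.5 250.4  12.3] 18.0
scene lid [ 445.4 -216.3] 44.5
scene boss [ 466.9 -210.5] 51.3
scene rim [529.1  33.1] 25.6
scene recess [531.9  15.2] 20.8
scene pad [ 445.3 -220.1    3.6] 29.6
scene hold [516.8 263.3  11.4] 20.0
```

View pics/d_top.png

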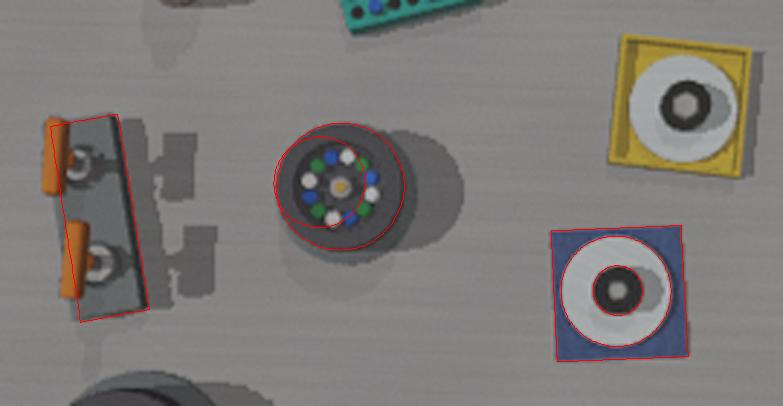

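View pics/d_sc.png

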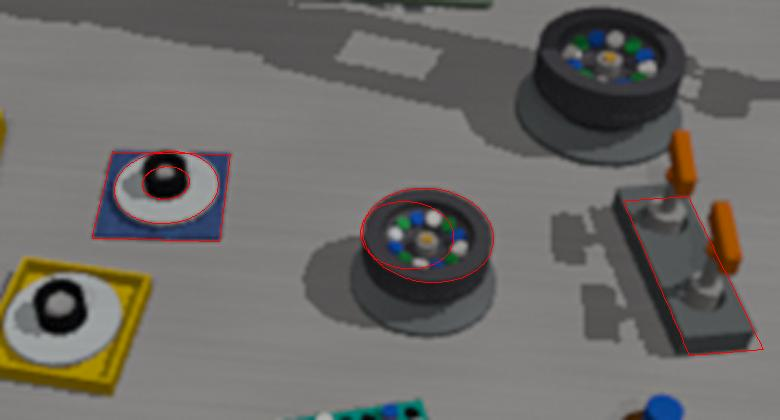

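```bash
cat > fit2.py <<'E'
from h import *
for n in("top","scene"):
    im=cv2.imread(f"pics/{n}0.png");cur=[]
    R0=[529,31.5]
    a=dict(rim=lambda p:[circ(p[0],p[1],64,56)],rec=lambda p:[circ(p[0],p[1],64,40)],foot=lambda p:[circ(p[0],p[1],0,66)],both=lambda p:[circ(p[0],p[1],64,40),circ(p[0],p[1],64,56)])
    for k,o in a.items():
        p,v=gradfit(im,n,o,R0,[3,3],sig=.8);print(n,k,np.round(p,1),round(v,1))
        if k=="both":cur+=o(p)
    ho=lambda p:[rect(p[0],p[1],28,p[2],180,62)]
    H0=unproj("top",[182,204.4],28)[0][:2].tolist()+[9]
    if n=="scene": H0=unproj(n,[448,219],28)[0][:2].tolist()+[9]
    print(H0)
    p,v=gradfit(im,n,ho,H0,[4,4,4]);print(n,"hold",np.round(p,1),round(v,1));cur+=ho(p)
    if n=="top": draw(im,n,cur,160,160,135,90,5.8,"pics/d_top.png")
    else: draw(im,n,cur,330,165,150,90,5,"pics/d_sc.png")
E
python3 fit2.py
```

```text
top rim [530.2  30.3] 18.3
top rec [533.3  48.8] 20.9
top foot [530.6  31.4] 22.8
top both [530.9  32.7] 27.7
[499.4425608471738, 255.11985447704512, 9]
top hold [499.5 250.4  12.3] 18.0
scene rim [529.1  33.1] 28.5
scene rec [529.3  36.4] 15.8
scene foot [527.4  32.7] 22.3
scene both [528.5  33.4] 43.8
[514.5056228803667, 260.6001049270296, 9]
scene hold [516.8 263.3  11.4] 20.0
```

View pics/d_top.png

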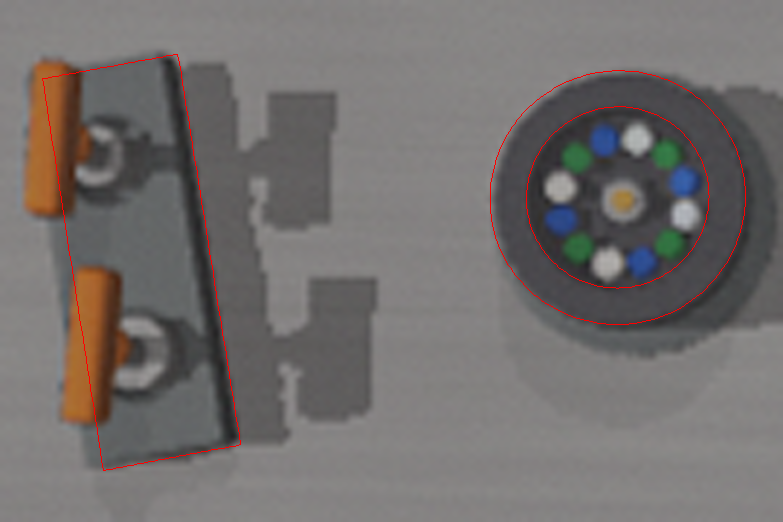

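View pics/d_sc.png

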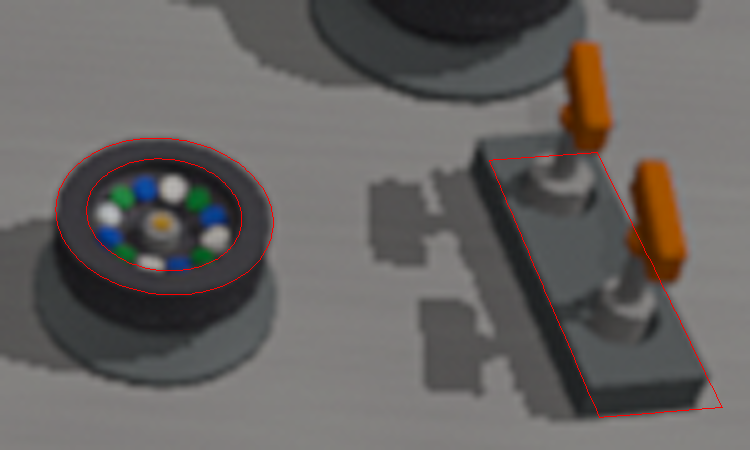

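```bash
cat >> h.py <<'E'
def orange(im):  # BGR
    b,g,r=[im[...,i].astype(int) for i in range(3)]
    return (r>110)&(r>1.6*g)&(r>2.5*b)
def boxpts(x,y,yaw,a,b,z0,z1):
    q=np.array([[sx*a/2,sy*b/2,z] for sx in(-1,1) for sy in(-1,1) for z in(z0,z1)])
    c,s=np.cos(np.radians(yaw)),np.sin(np.radians(yaw))
    return np.c_[x+c*q[:,0]-s*q[:,1],y+s*q[:,0]+c*q[:,1],q[:,2]]
def hullmask(n,P,x0,y0,w,h,ss=8):
    uv=((proj(n,P)-[x0,y0]+.5)*ss-.5)
    H=cv2.convexHull(uv.astype(np.float32))
    m=np.zeros((h*ss,w*ss),np.uint8);cv2.fillConvexPoly(m,(H*16).round().astype(np.int32),1,shift=4)
    return m.reshape(h,ss,w,ss).mean((1,3))
def silfit(items,shape,p0,scale,tries=12):
    """items: (cam, soft mask, x0,y0) ; shape(p)->3d pts hull"""
    def cost(p):
        return sum(np.abs(hullmask(n,shape(p),x0,y0,m.shape[1],m.shape[0])-m).sum() for n,m,x0,y0 in items)
    best=None;rng=np.random.default_rng(1);p0=np.array(p0,float);scale=np.array(scale,float)
    for k in range(tries):
        s=p0+scale*rng.uniform(-1,1,len(p0))*(k>0)
        r=minimize(cost,s,method="Nelder-Mead",options=dict(xatol=.02,fatol=.01,initial_simplex=np.vstack([s]+[s+np.eye(len(s))[i]*scale[i]*.5 for i in range(len(s))])))
        if best is None or r.fun<best.fun:best=r
    return best.x,best.fun
E
cat > keys.py <<'E'
from h import *
T=cv2.imread("pics/top0.png");S=cv2.imread("pics/scene0.png")
def blobs(im,x0,y0,x1,y1):
    m=orange(im);z=np.zeros_like(m);z[y0:y1,x0:x1]=m[y0:y1,x0:x1]
    k,l,st,c=cv2.connectedComponentsWithStats(z.astype(np.uint8))
    return [(l==i,c[i],st[i,4]) for i in range(1,k) if st[i,4]>40]
bt=blobs(T,150,150,200,250);bs=blobs(S,430,160,490,240)
for b in bt+bs:print(b[1],b[2])
# key A: upper in top (larger x); scene lower
bt.sort(key=lambda b:b[1][1]);bs.sort(key=lambda b:-b[1][1])
for nm,t,s in zip("AB",bt,bs):
    for which in("top","scene","both"):
        it=[]
        for n,b in(("top",t),("scene",s)):
            if which in(n,"both"):
                x0,y0=(b[1]-25).astype(int);it.append((n,b[0][y0:y0+50,x0:x0+50].astype(float),x0,y0))
        p0=unproj("top",t[1],100)[0][:2].tolist()+[0]
        p,v=silfit(it,lambda p:boxpts(p[0],p[1],p[2],66,16,86,110),p0,[8,8,12]);print(nm,which,np.round(p,1),round(v,1))
E
python3 keys.py
```

```text
[168.24545455 182.53636364] 110
[175.19417476 218.15533981] 103
[447.95238095 181.9047619 ] 84
[462.19417476 206.59223301] 103
A top [545.8 271.4  10. ] 156.9
A scene [528.8 277.1 -11.7] 128.4
A both [543.5 272.8 -10.3] 295.6
B top [457.6 248.5   3.5] 160.9
B scene [441.6 254.2 -10.9] 99.6
B both [458.3 250.1 -10.7] 268.4
```

```bash
python3 - <<'E'
from h import *
T=cv2.imread("pics/top0.png");S=cv2.imread("pics/scene0.png")
print(T[182,160:178].tolist());print(S[206,452:475].tolist())
E
sed -i 's/return (r>110)&(r>1.6\*g)&(r>2.5\*b)/return (r>75)\&(r-b>45)\&(r>1.35*g)/' h.py; python3 keys.py
```

```text
[[131, 130, 133], [132, 131, 134], [131, 131, 133], [134, 134, 135], [113, 112, 109], [68, 101, 159], [47, 104, 169], [49, 104, 168], [50, 102, 168], [42, 92, 159], [38, 75, 130], [31, 53, 89], [35, 49, 75], [33, 53, 90], [33, 58, 102], [95, 99, 111], [135, 137, 138], [130, 130, 131]]
[[80, 80, 75], [82, 81, 78], [103, 103, 102], [120, 121, 124], [94, 97, 106], [20, 36, 71], [0, 32, 73], [0, 45, 97], [0, 67, 135], [0, 79, 155], [0, 82, 160], [0, 82, 162], [1, 83, 163], [89, 105, 150], [126, 127, 131], [129, 129, 129], [127, 128, 130], [127, 129, 130], [127, 129, 130], [127, 129, 131], [128, 129, 130], [127, 130, 131], [127, 129, 130]]
[168.         183.52717391] 184
[175.14492754 219.09178744] 207
[447.24666667 183.87333333] 150
[461.9375  208.51875] 160
A top [544.7 271.3   3.6] 84.0
A scene [538.1 273.3  -6. ] 85.6
A both [543.8 271.3  -5.9] 174.6
B top [457.6 247.2  -0.9] 67.0
B scene [454.1 249.6  -7.2] 58.2
B both [457.2 248.1  -4.5] 134.3
```

Run:
```python
from h import *
T=cv2.imread("pics/top0.png");S=cv2.imread("pics/scene0.png")
def hull(n,p):
    uv=proj(n,boxpts(*p,66,16,86,110));return cv2.convexHull(uv.astype(np.float32))[:,0]
ps=[(543.8,271.3,-5.9),(457.2,248.1,-4.5)]
out=[]
for im,n,x0,y0 in((T,"top",150,160),(S,"scene",425,160)):
    c=cv2.resize(im[y0:y0+80,x0:x0+65],None,fx=6,fy=6,interpolation=cv2.INTER_NEAREST)
    for p in ps:
        uv=((hull(n,p)-[x0,y0]+.5)*6).astype(int);cv2.polylines(c,[uv[:,None]],True,(0,255,0),1)
    out.append(c)
cv2.imwrite("pics/k1.png",np.hstack(out))
```

```text
(no output)
```

View pics/k1.png

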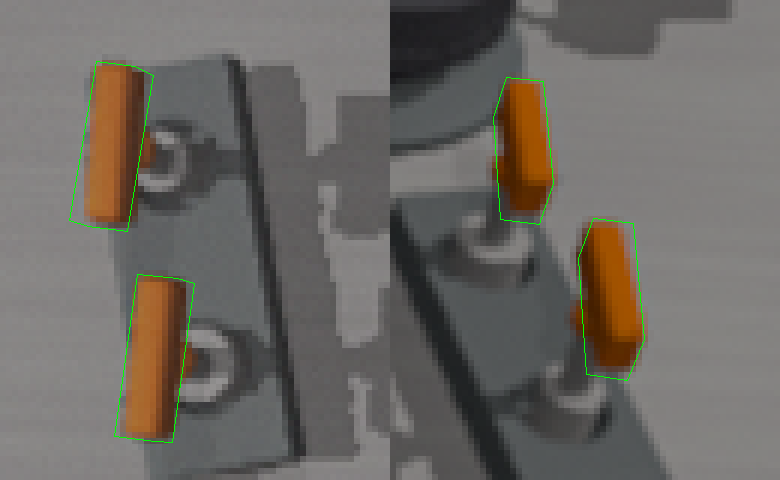

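```bash
cat > keys2.py <<'E'
from h import *
T=cv2.imread("pics/top0.png");S=cv2.imread("pics/scene0.png")
exec(open("keys.py").read().split("bt=blobs")[0].split("\n",2)[2])
bt=blobs(T,150,150,200,250);bs=blobs(S,430,160,490,240)
bt.sort(key=lambda b:b[1][1]);bs.sort(key=lambda b:-b[1][1])
def shp(p,bev=3.):
    P=[]
    for da,db,dz in((bev,bev,0),(bev,0,bev),(0,bev,bev)):
        P.append(boxpts(p[0],p[1],p[2],66-2*da,16-2*db,86+dz,110-dz))
    return np.vstack(P)
for nm,t,s in zip("AB",bt,bs):
    for which in("top","scene","both"):
        it=[]
        for n,b in(("top",t),("scene",s)):
            if which in(n,"both"):
                x0,y0=(b[1]-25).astype(int);m=b[0].astype(np.uint8)
                m=cv2.morphologyEx(m,cv2.MORPH_OPEN,np.ones((5,5)))
                it.append((n,m[y0:y0+50,x0:x0+50].astype(float),x0,y0))
        p0=unproj("top",t[1],100)[0][:2].tolist()+[-4]
        p,v=silfit(it,shp,p0,[5,5,8]);print(nm,which,np.round(p,1),round(v,1))
print(unproj("top",[[177.5,186.7],[184.5,220.5]],42))
for n,uv in(("top",[[177.5,186.7],[184.5,220.5]]),("scene",[[425+490/6-65,160+230/6],[425+570/6-65,160+380/6]])):
    for q,r in zip(unproj(n,uv,42),(13.3,16.3)):
        p,v=gradfit(T if n=="top" else S,n,lambda p:[circ(p[0],p[1],42,r)],q[:2],[2,2],sig=.8);print(n,np.round(q),np.round(p,1),round(v,1))
E
python3 keys2.py
```

```text
A top [545.1 271.8   3.5] 63.7
A scene [540.5 272.7  -5. ] 61.2
A both [543.2 272.2  -4.9] 133.2
B top [457.8 249.4  -1.6] 49.5
B scene [453.1 250.4  -5.4] 43.8
B both [457.6 249.6  -5. ] 98.6
[[544.09185619 265.29064051  42.        ]
 [457.07523647 242.0309533   42.        ]]
top [544. 265.  42.] [544.9 269.6] 22.7
top [457. 242.  42.] [457.6 247.6] 29.5
scene [452. 249.  42.] [459.9 250.7] 19.0
scene [541. 271.  42.] [541.  274.8] 15.0
```

```bash
python3 -m handwheel '[[1,[0,0,0],[0,-6.4,0]],[1,[0,0,0],[0,-6.4,0]],[1,[0,0,0],[0,-6.4,0]],[1,[13,0,-38],[0,0,0]],[1,[13,0,-38],[0,0,0]],[1,[13,0,-38],[0,0,0]],[1,[13,0,-38],[0,0,0]],[1,[13,0,-38],[0,0,0]],[1,[13,0,-38],[0,0,0]],[1,[13,0,-38],[0,0,0]]]'
```

```text
time_s: 1.83
ee_pos: [280.2, 275.4, 174.2]
ee_rot: [-90.0, -0.0, 0.1]
force: [1.0, 0.6, -0.4]
gripper_width: 90.8
```

```bash
python3 -m handwheel '[[1,[13,0,-38],[0,0,0]],[1,[13,0,-38],[0,0,0]],[1,[13,0,-38],[0,0,0]],[1,[13,0,-38],[0,0,0]],[1,[13,0,-38],[0,0,0]],[1,[13,0,-38],[0,0,0]],[1,[13,0,-38],[0,0,0]],[1,[13,0,-38],[0,0,0]],[1,[13,0,-38],[0,0,0]],[1,[13,0,-38],[0,0,0]]]'
python3 -m handwheel '[[1,[12,0,-35],[0,0,0]],[1,[12,0,-35],[0,0,0]],[1,[10,10,-30],[0,0,0]],[1,[0,30,0],[0,0,0]],[1,[0,30,0],[0,0,0]],[1,[0,10,0],[0,0,0]],[1,[0,0,0],[0,0,0]],[1,[0,0,0],[0,0,0]],[1,[0,0,0],[0,0,0]],[1,[0,0,0],[0,0,0]]]'
python3 - <<'E'
from h import *
for n in("top","scene"):
    f=env.grab_frame(n)[...,::-1].copy();cv2.imwrite(f"pics/{n}1.png",f)
T=cv2.imread("pics/top1.png");S=cv2.imread("pics/scene1.png")
cv2.imwrite("pics/v1.png",np.hstack([cv2.resize(T[180:280,310:410],None,fx=4,fy=4),cv2.resize(S[130:230,220:320],None,fx=4,fy=4)]))
s=env.state();print(s["ee_pos"],s["ee_rot"])
for n in("top","scene"):print(proj(n,[s["ee_pos"]]))
E
```

```text
time_s: 2.67
ee_pos: [410.4, -105.0, 174.4]
ee_rot: [-90.0, -0.1, -0.0]
force: [0.3, 0.8, -0.2]
gripper_width: 91.2
time_s: 3.5
ee_pos: [445.5, -203.1, 95.8]
ee_rot: [-90.1, -0.2, 0.1]
force: [-0.6, -0.3, 1.3]
gripper_width: 91.2
[ 445.12461118 -202.99190667   95.46091198] [-9.00697240e+01 -1.56246366e-01  5.03364180e-02]
[[359.04324065 229.55956464]]
[[277.28698404 171.07638586]]
```

View pics/v1.png

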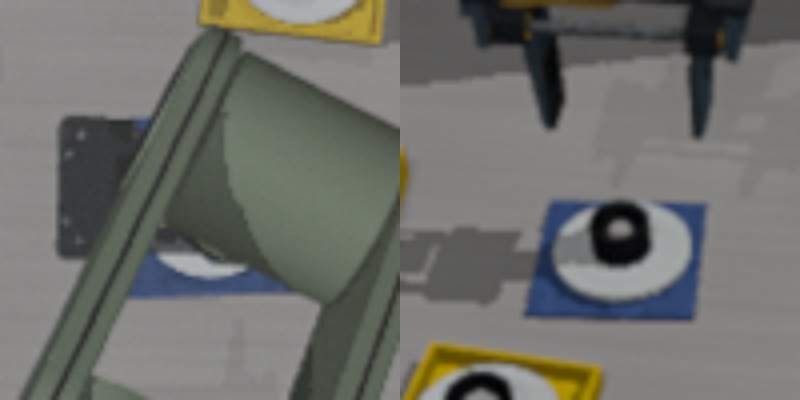

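Run:
```python
from h import *
print(proj("scene",[[188.7,542.5,173.2],[188.7,542.5,203]]))
S=cv2.imread("pics/scene0.png");cv2.imwrite("pics/v2.png",cv2.resize(S[10:110,520:620],None,fx=5,fy=5))
S=cv2.imread("pics/scene1.png");cv2.imwrite("pics/v3.png",cv2.resize(S[80:230,200:350],None,fx=4,fy=4))
```

```text
[[543.94634321 109.58189115]
 [548.43071696 100.40696263]]
```

View pics/v2.png

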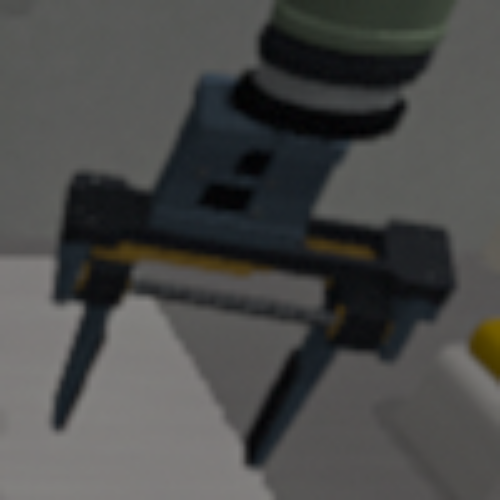

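View pics/v3.png

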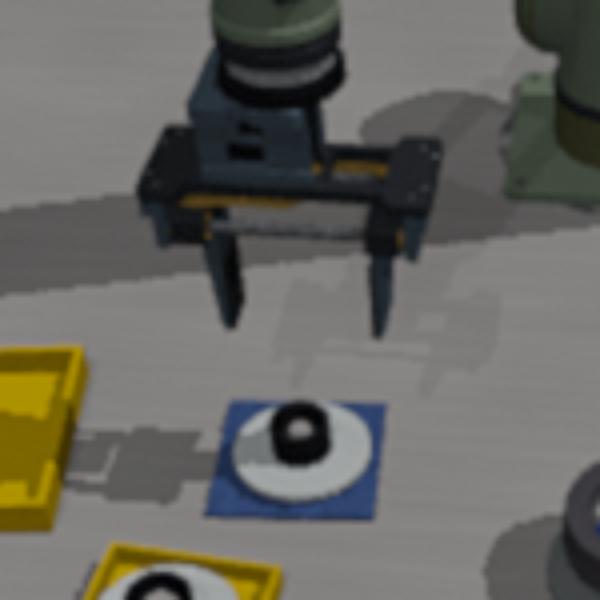

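Run:
```python
from h import *
for z in(95,120,174.5,200): print(z,[(proj("scene",[[445+dx,-203,z]])[0]-[200,80])*4 for dx in(-38,0,38)])
for z in(174.5,): print(z,[(proj("scene",[[445+38,-203+dy,z]])[0]-[200,80])*4 for dy in(-89,89)])
```

```text
95 [array([319.02791271, 329.41967133]), array([309.22541085, 364.69582399]), array([298.89770032, 401.86203918])]
120 [array([316.18188468, 301.40388783]), array([306.12927496, 336.56416218]), array([295.52820462, 373.64274699])]
174.5 [array([309.621899  , 236.82857921]), array([298.98211124, 271.6246375 ]), array([287.73771946, 308.3979755 ])]
200 [array([306.37218412, 204.83897573]), array([295.43598393, 239.40432876]), array([283.86602146, 275.97277392])]
174.5 [array([149.83912052, 299.85242083]), array([427.90272744, 317.08397919])]
```

Run:
```python
from h import *
for z in(174,200,230): print(z,proj("top",[[445-38,-114,z],[445+38,-114,z],[409-38,-114,z],[409+38,-114,z]]).round(1).tolist())
```

```text
174 [[322.9, 244.3], [323.8, 211.0], [322.5, 260.3], [323.4, 226.7]]
200 [[323.1, 244.4], [324.0, 210.2], [322.7, 260.8], [323.6, 226.4]]
230 [[323.3, 244.5], [324.3, 209.3], [322.9, 261.4], [323.8, 225.9]]
```

```bash
python3 -m handwheel '[[1,[1,0,-14.5],[0,0,0]],[1,[0,20,0],[0,0,0]],[1,[0,20,0],[0,0,0]],[1,[0,0,0],[0,0,0]],[1,[0,0,0],[0,0,0]],[1,[0,0,0],[0,0,0]],[1,[0,0,0],[0,0,0]],[1,[0,0,0],[0,0,0]],[1,[0,0,0],[0,0,0]],[1,[0,0,0],[0,0,0]]]'
python3 - <<'E'
from h import *
f=env.grab_frame("scene")[...,::-1].copy();cv2.imwrite(f"pics/scene2.png",f)
cv2.imwrite("pics/v4.png",cv2.resize(f[110:240,210:340],None,fx=5,fy=5))
p=np.array(env.state()["ee_pos"]);print(p)
for z in(0,25): print((proj("scene",[p+[0,0,z],p+[0,50,z],p+[0,-50,z]])-[210,110])*5)
E
```

```text
time_s: 4.43
ee_pos: [445.5, -217.4, 54.5]
ee_rot: [-90.0, -0.1, 0.0]
force: [-0.5, 0.7, -0.5]
gripper_width: 91.1
[ 445.39053391 -217.38627319   54.41099345]
[[317.31291439 359.17994971]
 [404.79596846 365.106631  ]
 [230.54168475 353.30149212]]
[[313.22271359 325.95677715]
 [402.20745635 331.84771081]
 [224.97447986 320.11460158]]
```

View pics/v4.png

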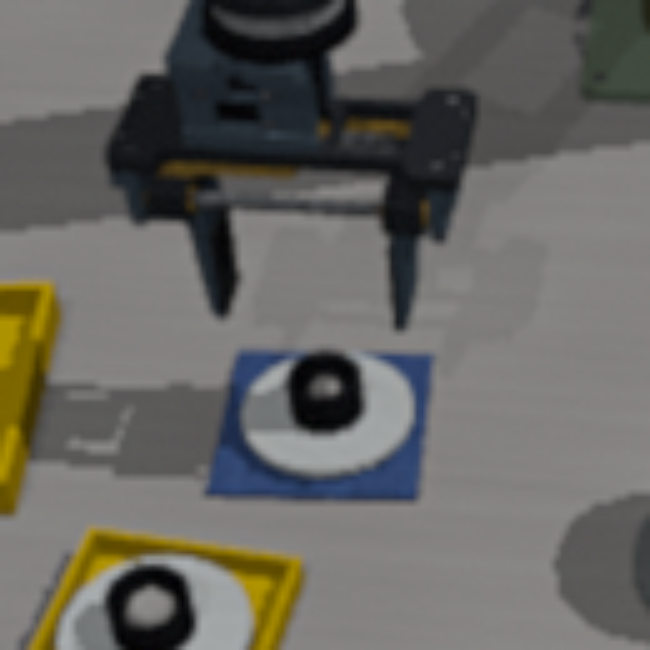

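```bash
python3 -m handwheel '[[1,[0,10,0],[0,0,0]],[1,[0,10,0],[0,0,0]],[1,[0,10,0],[0,0,0]],[1,[0,4,0],[0,0,0]],[1,[0,0,0],[0,0,0]],[1,[0,0,0],[0,0,0]],[1,[0,0,0],[0,0,0]],[1,[0,0,0],[0,0,0]],[1,[0,0,0],[0,0,0]],[1,[0,0,0],[0,0,0]]]'
python3 - <<'E'
from h import *
f=env.grab_frame("scene")[...,::-1].copy();cv2.imwrite(f"pics/scene3.png",f)
t=env.grab_frame("top")[...,::-1].copy();cv2.imwrite(f"pics/top3.png",t)
cv2.imwrite("pics/v5.png",np.hstack([cv2.resize(f[110:240,210:340],None,fx=5,fy=5)]))
E
```

```text
time_s: 5.32
ee_pos: [445.4, -217.4, 20.3]
ee_rot: [-90.0, -0.0, 0.0]
force: [-0.5, 0.4, -0.0]
gripper_width: 91.0
```

View pics/v5.png

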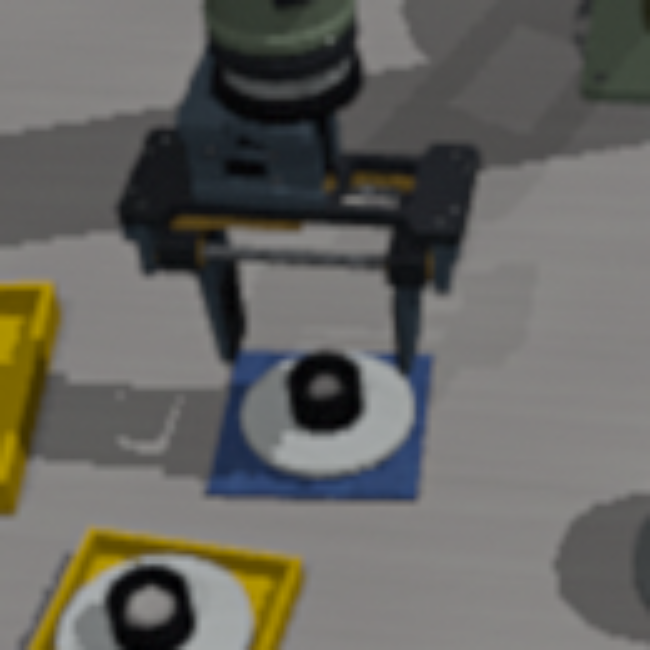

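View pics/top3.png

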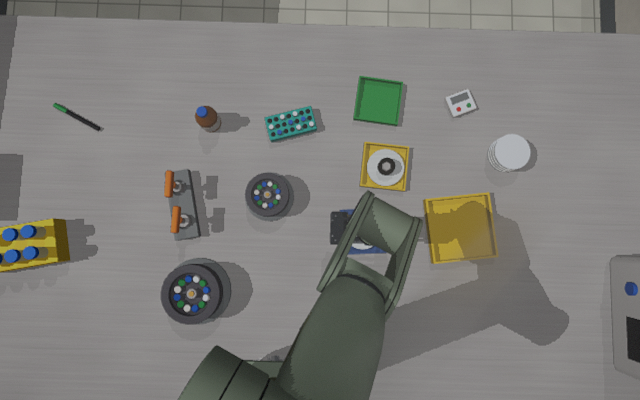

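```bash
python3 -m handwheel '[[0.5,[0,0,0],[0,0,0]],[0.5,[0,0,0],[0,0,0]],[0.5,[0,0,0],[0,0,0]],[0.5,[0,0,0],[0,0,0]],[0.4,[0,0,0],[0,0,0]],[0.4,[0,0,0],[0,0,0]],[0.4,[0,0,0],[0,0,0]],[0.4,[0,0,0],[0,0,0]],[0.4,[0,0,0],[0,0,0]],[0.4,[0,0,0],[0,0,0]]]' 8
python3 - <<'E'
from h import *
f=env.grab_frame("scene")[...,::-1].copy();cv2.imwrite(f"pics/scene4.png",f)
cv2.imwrite("pics/v6.png",np.hstack([cv2.resize(f[110:240,210:340],None,fx=5,fy=5)]))
E
```

```text
time_s: 6.25
ee_pos: [445.2, -217.3, 20.0]
ee_rot: [-90.0, 0.0, 0.0]
force: [0.3, 0.2, 0.7]
gripper_width: 36.3
```

View pics/v6.png

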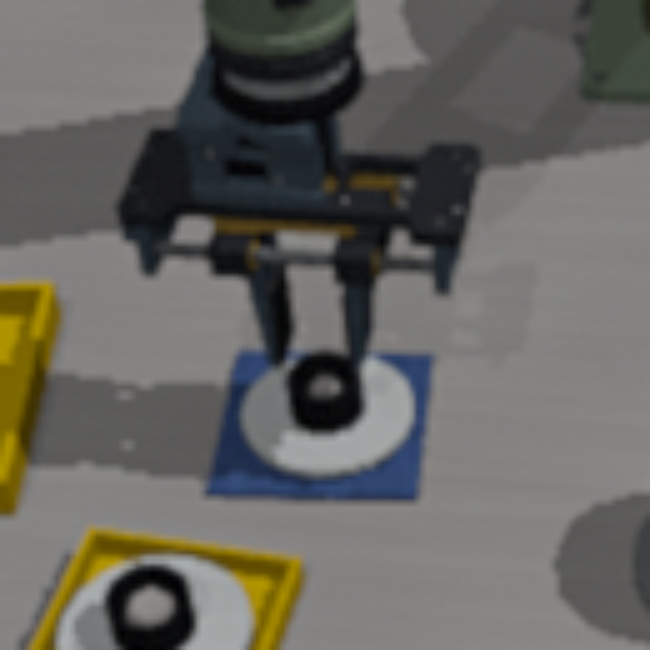

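Run:
```python
from h import *
f=cv2.imread("pics/scene4.png");cv2.imwrite("pics/v7.png",cv2.resize(f[150:210,245:305],None,fx=10,fy=10,interpolation=cv2.INTER_CUBIC))
f=cv2.imread("pics/top3.png");cv2.imwrite("pics/v8.png",cv2.resize(f[180:280,310:430],None,fx=6,fy=6,interpolation=cv2.INTER_CUBIC))
```

```text
(no output)
```

View pics/v7.png

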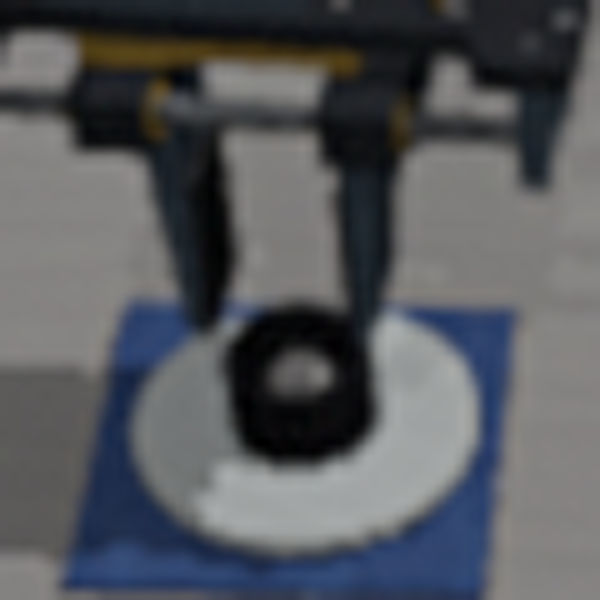

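View pics/v8.png

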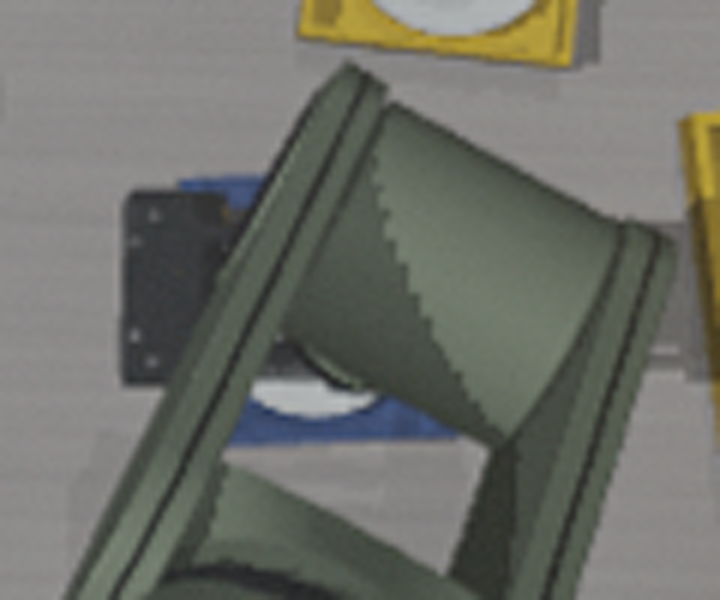

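Run:
```python
from h import *
def tri(t,s):
    def c(p): return np.sum((proj("top",p)-t)**2)+np.sum((proj("scene",p)-s)**2)
    r=minimize(c,[445,-130,150],method="Nelder-Mead",options=dict(maxiter=4000));return r.x.round(1),round(r.fun,2)
print(tri([330.5,244],[306,139.6]),tri([330.5,211.9],[302.6,153]))
print(env.state()["qpos"])
print(proj("top",[[445-38,-128,100],[445+38,-128,100],[445-38,-128,150],[445+38,-128,150]]))
```

```text
(array([ 408. , -128.9,  179.1]), np.float64(2.13)) (array([ 480.1, -127. ,  191. ]), np.float64(1.39))
[-2.73563019e+01  2.02230787e+01  1.12225780e+02  7.68748863e-03
  4.75527653e+01 -1.17377086e+02]
[[328.20806095 244.29258937]
 [329.02447664 213.19140651]
 [328.78309874 244.44120344]
 [329.63373727 211.87481927]]
```

```bash
python3 -m handwheel '[[0.9,[0,0,0],[0,0,0]],[0.9,[0,0,0],[0,0,0]],[0.9,[0,0,0],[0,0,0]],[0.9,[0,0,0],[0,0,0]],[0.9,[0.5,5,0],[0,0,0]],[0.9,[0.5,5,0],[0,0,0]],[0.9,[0,5,0],[0,0,0]],[0.9,[0,3,0],[0,0,0]],[0.9,[0,0,0],[0,0,0]],[0.9,[0,0,0],[0,0,0]]]' 8
python3 - <<'E'
from h import *
f=env.grab_frame("scene")[...,::-1].copy();cv2.imwrite(f"pics/scene5.png",f)
cv2.imwrite("pics/v9.png",cv2.resize(f[130:230,220:320],None,fx=6,fy=6,interpolation=cv2.INTER_CUBIC))
E
```

```text
time_s: 7.13
ee_pos: [446.0, -217.2, 1.6]
ee_rot: [-90.0, 0.0, 0.0]
force: [0.2, 0.2, 0.0]
gripper_width: 82.1
```

View pics/v9.png

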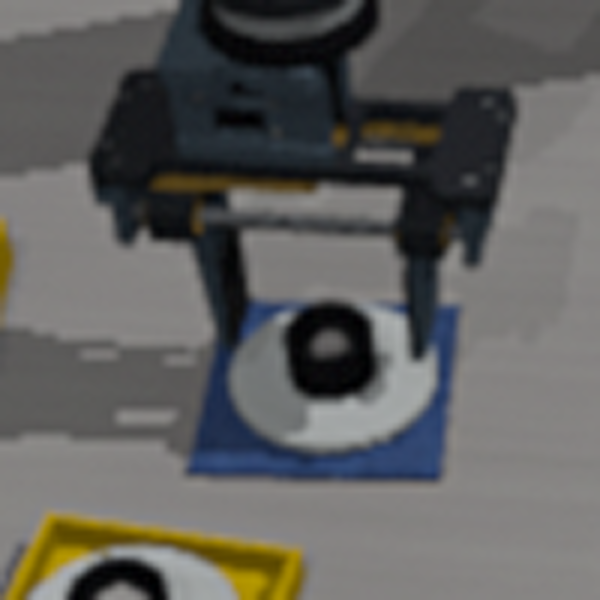

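```bash
python3 -m handwheel '[[0.9,[0,3,0],[0,0,0]],[0.9,[0,3,0],[0,0,0]],[0.9,[0,2,0],[0,0,0]],[0.9,[0,0,0],[0,0,0]],[0.55,[0,0,0],[0,0,0]],[0.55,[0,0,0],[0,0,0]],[0.4,[0,0,0],[0,0,0]],[0.4,[0,0,0],[0,0,0]],[0.4,[0,0,0],[0,0,0]],[0.4,[0,0,0],[0,0,0]]]' 6
python3 - <<'E'
from h import *
f=env.grab_frame("scene")[...,::-1].copy();cv2.imwrite(f"pics/scene6.png",f)
cv2.imwrite("pics/v10.png",cv2.resize(f[130:230,220:320],None,fx=6,fy=6,interpolation=cv2.INTER_CUBIC))
E
```

```text
time_s: 8.02
ee_pos: [446.2, -217.3, -5.9]
ee_rot: [-90.0, -0.0, 0.0]
force: [0.6, -0.6, 1.2]
gripper_width: 44.9
```

View pics/v10.png

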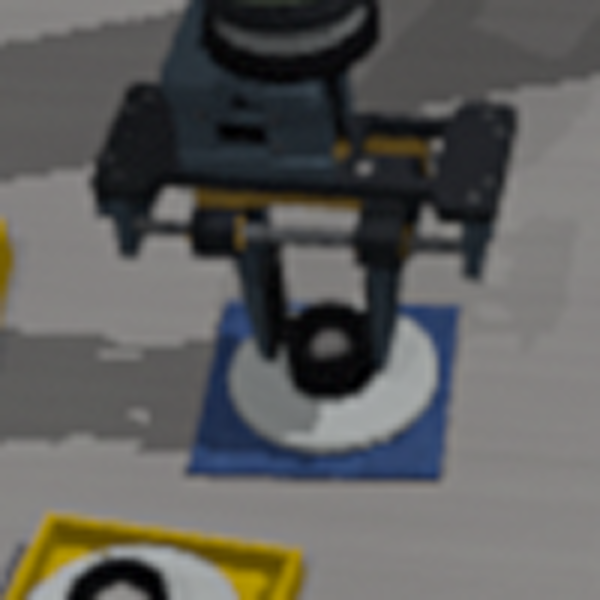

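```bash
python3 -m handwheel '[[0.3,[0,0,0],[0,0,0]],[0.3,[0,0,0],[0,0,0]],[0.3,[0,-3,0],[0,0,0]],[0.3,[0,-8,0],[0,0,0]],[0.3,[0,-15,0],[0,0,0]],[0.3,[0,-20,0],[0,0,0]],[0.3,[0,-20,0],[0,0,0]],[0.3,[0,-14,0],[0,0,0]],[0.3,[0,0,0],[0,0,0]],[0.3,[0,0,0],[0,0,0]]]' 30
python3 - <<'E'
from h import *
f=env.grab_frame("scene")[...,::-1].copy();cv2.imwrite(f"pics/scene7.png",f)
cv2.imwrite("pics/v11.png",cv2.resize(f[110:230,210:330],None,fx=5,fy=5,interpolation=cv2.INTER_CUBIC))
E
```

```text
time_s: 8.9
ee_pos: [446.5, -217.4, 74.7]
ee_rot: [-90.0, -0.1, 0.0]
force: [0.1, 0.4, -2.5]
gripper_width: 42.0
```

View pics/v11.png

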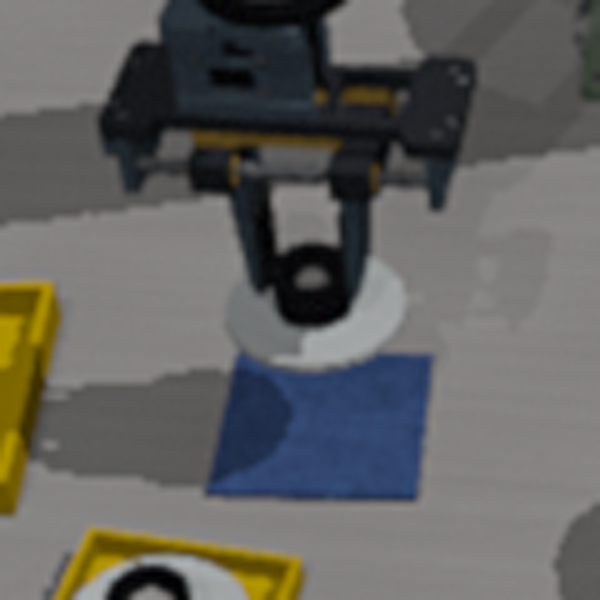

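```bash
python3 -m handwheel '[[0.3,[5,0,15],[0,0,0]],[0.3,[9,0,27],[0,0,0]],[0.3,[11,0,33],[0,0,0]],[0.3,[11,0,33],[0,0,0]],[0.3,[11,0,33],[0,0,0]],[0.3,[11,0,33],[0,0,0]],[0.3,[11,0,33],[0,0,0]],[0.3,[9,0,27],[0,0,0]],[0.3,[5,0,15.4],[0,0,0]],[0.3,[0,0,0],[0,0,0]]]'
python3 -m handwheel '[[0.3,[0,0,0],[0,0,0]],[0.3,[0,0,0],[0,0,0]],[0.3,[0,0,0],[0,0,0]],[0.3,[0,0,0],[0,0,0]],[0.3,[0,0,0],[0,0,0]],[0.3,[0,0,0],[0,0,0]],[0.3,[0,0,0],[0,0,0]],[0.3,[0,0,0],[0,0,0]],[0.3,[0,0,0],[0,0,0]],[0.3,[0,0,0],[0,0,0]]]'
python3 - <<'E'
from h import *
f=env.grab_frame("scene")[...,::-1].copy();cv2.imwrite(f"pics/scene8.png",f)
t=env.grab_frame("top")[...,::-1].copy();cv2.imwrite(f"pics/top8.png",t)
cv2.imwrite("pics/v12.png",np.hstack([cv2.resize(f[140:250,310:420],None,fx=3.6,fy=3.6,interpolation=cv2.INTER_CUBIC),cv2.resize(t[140:250,215:325],None,fx=3.6,fy=3.6,interpolation=cv2.INTER_CUBIC)]))
s=env.state();p=s["ee_pos"];print(p,s["force"])
# lid disc top circle z=lid z+12
lz=p[2]+9.9
o=lambda q:[circ(q[0],q[1],lz+12,50)]
for n,im in(("scene",f),("top",t)):
    print(n,gradfit(im,n,o,[p[0],p[1]],[5,5],sig=.8))
E
```

```text
time_s: 9.78
ee_pos: [529.1, 35.2, 72.5]
ee_rot: [-89.9, 0.1, 0.2]
force: [0.4, -0.7, -3.2]
gripper_width: 42.0
time_s: 10.62
ee_pos: [529.1, 32.1, 74.1]
ee_rot: [-90.0, -0.0, 0.0]
force: [-0.7, -0.4, -2.9]
gripper_width: 42.1
[529.10130766  32.1515931   74.06305986] [ 1.37269689 -0.01474058 -1.24956714]
scene (array([530.03506179,  32.72658682]), np.float64(30.68166498580269))
top (array([529.14752863,  30.28234993]), np.float64(11.209295548233008))
```

View pics/v12.png

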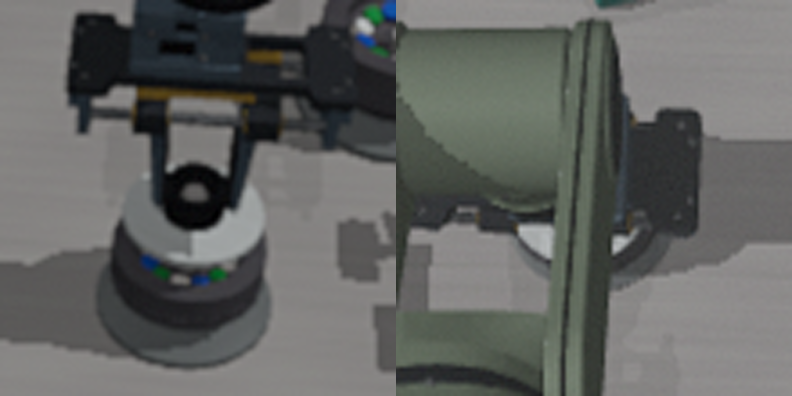

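```bash
python3 -m handwheel '[[0.3,[0.3,4,0],[0,0,0]],[0.3,[0,5,0],[0,0,0]],[0.3,[0,5,0],[0,0,0]],[0.3,[0,3,0],[0,0,0]],[0.3,[0,2,0],[0,0,0]],[0.3,[0,1.5,0],[0,0,0]],[0.3,[0,1.5,0],[0,0,0]],[0.3,[0,1.5,0],[0,0,0]],[0.3,[0,0,0],[0,0,0]],[0.3,[0,0,0],[0,0,0]]]'
python3 - <<'E'
from h import *
s=env.state();print(s["ee_pos"],s["force"],s["torque"])
E
```

```text
time_s: 11.55
ee_pos: [529.5, 32.1, 50.6]
ee_rot: [-90.0, -0.0, 0.0]
force: [0.6, 0.5, -2.1]
gripper_width: 42.2
[529.46258721  32.07786784  50.57179869] [ 0.62002215  0.48399671 -2.07298397] [ 0.0103528  -0.0171505   0.01994848]
```

```bash
python3 -m handwheel '[[0.3,[0,1,0],[0,0,0]],[0.3,[0,1,0],[0,0,0]],[0.3,[0,0.7,0],[0,0,0]],[0.3,[0,0.5,0],[0,0,0]],[0.3,[0,0.3,0],[0,0,0]],[0.3,[0,0,0],[0,0,0]],[0.3,[0,0,0],[0,0,0]],[0.3,[0,0,0],[0,0,0]],[0.3,[0,0,0],[0,0,0]],[0.3,[0,0,0],[0,0,0]]]'
python3 - <<'E'
from h import *
s=env.state();print(s["ee_pos"],s["force"],s["torque"])
f=env.grab_frame("scene")[...,::-1].copy();cv2.imwrite(f"pics/scene9.png",f)
cv2.imwrite("pics/v13.png",cv2.resize(f[150:250,310:410],None,fx=6,fy=6,interpolation=cv2.INTER_CUBIC))
E
```

```text
time_s: 12.38
ee_pos: [529.5, 32.1, 48.0]
ee_rot: [-90.0, -0.0, 0.0]
force: [-2.6, 0.1, 5.6]
gripper_width: 41.7
[529.50242906  32.11547756  48.03058077] [-2.58853039  0.08447839  5.62672275] [ 0.04178255  0.4287061  -0.00112587]
```

View pics/v13.png

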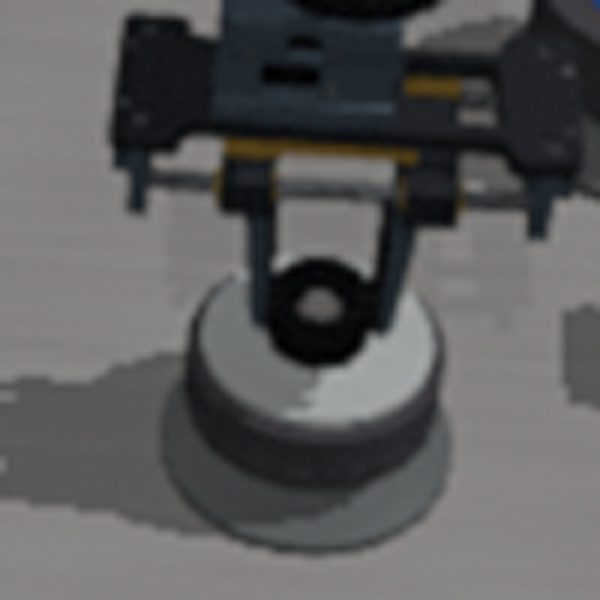

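```bash
python3 -m handwheel '[[0.55,[0,0,0],[0,0,0]],[0.7,[0,0,0],[0,0,0]],[0.9,[0,0,0],[0,0,0]],[0.9,[0,0,0],[0,0,0]],[0.9,[0,0,0],[0,0,0]],[0.9,[0,-10,0],[0,0,0]],[0.9,[0,-20,0],[0,0,0]],[0.9,[0,-20,0],[0,0,0]],[0.9,[0,-10,0],[0,0,0]],[0.9,[0,0,0],[0,0,0]]]' 10
python3 -m handwheel '[[0.9,[1,0,25],[0,0,0]],[0.9,[2,0,38],[0,0,0]],[0.9,[2,0,38],[0,0,0]],[0.9,[2,0,38],[0,0,0]],[0.9,[2,0,38],[0,0,0]],[0.9,[2,0,38],[0,0,0]],[0.9,[2,0,20],[0,0,0]],[0.9,[1,0,5],[0,0,0]],[0.9,[0,0,0],[0,0,0]],[0.9,[0,0,0],[0,0,0]]]'
cat > look.py <<'E'
from h import *
import sys
k=sys.argv[1]
f=env.grab_frame("scene")[...,::-1].copy();cv2.imwrite(f"pics/scene{k}.png",f)
t=env.grab_frame("top")[...,::-1].copy();cv2.imwrite(f"pics/top{k}.png",t)
a=list(map(int,sys.argv[2:]))
cs=lambda im,x,y,w:cv2.resize(im[y:y+w,x:x+w],(396,396),interpolation=cv2.INTER_CUBIC)
cv2.imwrite(f"pics/w{k}.png",np.hstack([cs(f,a[0],a[1],a[2]),cs(t,a[3],a[4],a[5])]))
s=env.state();print(np.round(s["ee_pos"],2),np.round(s["force"],2),np.round(s["torque"],3),s["qpos"][5])
E
python3 look.py 10 300 140 160 160 140 140
```

```text
time_s: 13.27
ee_pos: [531.5, 32.2, 109.9]
ee_rot: [-90.0, -0.3, 0.0]
force: [0.3, 0.4, -1.1]
gripper_width: 82.1
time_s: 14.1
ee_pos: [542.7, 271.1, 106.2]
ee_rot: [-90.1, 0.1, 0.0]
force: [1.3, -0.3, 0.4]
gripper_width: 82.2
[543.04 270.47 106.75] [-0.18 -0.16  0.32] [ 0.058  0.038 -0.039] -64.52434869133526
```

View pics/w10.png

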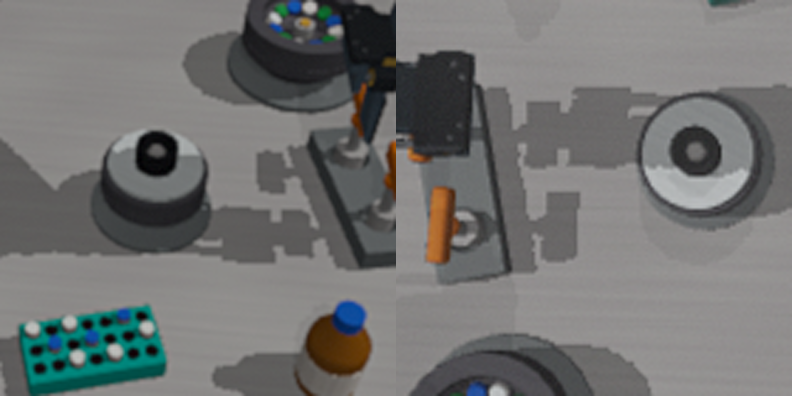

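Run:
```python
from h import *
for n in("top","scene"):
    im=cv2.imread(f"pics/{n}10.png")
    p,v=gradfit(im,n,lambda p:[circ(p[0],p[1],70,50)],[529.5,32],[3,3],sig=.8);print(n,"disc",p.round(2),round(v,1))
    p,v=gradfit(im,n,lambda p:[circ(p[0],p[1],96,22)],[529.5,32],[3,3],sig=.8);print(n,"boss",p.round(2),round(v,1))
    p,v=gradfit(im,n,lambda p:[circ(p[0],p[1],64,56)],[529.5,32],[3,3],sig=.8);print(n,"rim",p.round(2),round(v,1))
t=cv2.imread("pics/top10.png");s=cv2.imread("pics/scene10.png");t0=cv2.imread("pics/top0.png")
c=lambda im,x,y,w=22:cv2.normalize(cv2.resize(im[y:y+w,x:x+w],(380,380),interpolation=cv2.INTER_CUBIC),None,0,330,cv2.NORM_MINMAX)
cv2.imwrite("pics/v14.png",np.hstack([c(t,255,182),c(s,352,190)]))
b=proj("top",[[529.5,32.1,89]]);print(b)
```

```text
top disc [529.39  31.  ] 47.7
top boss [528.34  30.03] 54.8
top rim [536.64  33.57] 27.4
scene disc [531.7   33.01] 32.6
scene boss [529.32  32.95] 52.2
scene rim [531.64  33.15] 22.9
[[265.12705907 192.96841093]]
```

View pics/v14.png

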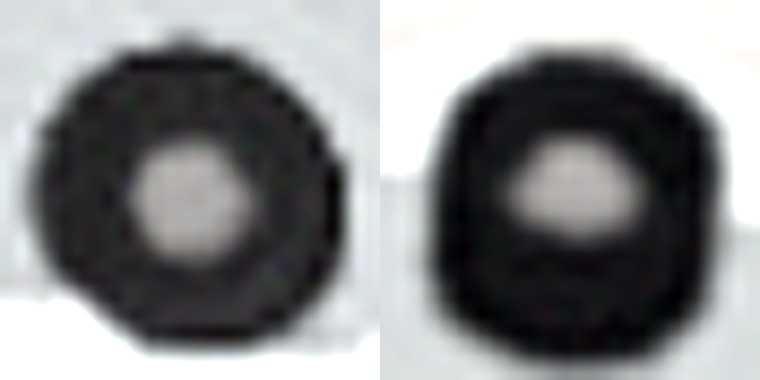

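```bash
cat > hexfit.py <<'E'
from h import *
def hexo(x,y,z,af,yaw,k=20):
    a=np.radians(yaw)+np.radians(np.arange(7)*60)  # vertices; flats face +-y when yaw=0: vertices at 0,60..
    R=af/np.sqrt(3);V=np.c_[x+R*np.cos(a),y+R*np.sin(a)]
    t=np.linspace(0,1,k,endpoint=False)[:,None]
    q=np.vstack([V[i]*(1-t)+V[i+1]*t for i in range(6)]);return np.c_[q,np.full(len(q),z)]
for fn,n,c,z in(("top0","top",(446.2,-217.4),35.5),("top10","top",(529.5,32),89.5),("scene0","scene",(446,-217),35.5),("scene10","scene",(529.5,32),89.5)):
    im=cv2.imread(f"pics/{fn}.png")
    best=[]
    for y0 in(-20,0,20):
        p,v=gradfit(im,n,lambda p:[hexo(p[0],p[1],z,p[2],p[3])],[*c,17,y0],[2,2,2,10],sig=.6)
        best.append((round(v,2),p.round(1).tolist(),(p[3]+30)%60-30))
    print(fn,sorted(best)[::-1])
E
python3 hexfit.py
```

```text
top0 [(np.float64(51.38), [446.8, -217.5, 13.9, 31.6], np.float64(-28.363148010044178)), (np.float64(51.38), [446.8, -217.5, 13.9, -28.4], np.float64(-28.359412809790726)), (np.float64(51.38), [446.7, -217.5, 13.9, 31.6], np.float64(-28.362580970157424))]
top10 [(np.float64(36.81), [529.4, 31.2, 15.0, 31.7], np.float64(-28.33101070591094)), (np.float64(36.81), [529.4, 31.2, 15.0, 31.7], np.float64(-28.331357831957547)), (np.float64(36.81), [529.4, 31.2, 15.0, -28.3], np.float64(-28.32915364058063))]
scene0 [(np.float64(60.62), [445.0, -215.9, 14.8, 11.0], np.float64(11.020537649524442)), (np.float64(60.62), [445.0, -215.9, 14.8, 11.0], np.float64(11.018336776119419)), (np.float64(60.62), [445.0, -216.0, 14.8, 11.0], np.float64(11.02571061993801))]
scene10 [(np.float64(43.46), [529.2, 32.7, 16.0, 0.8], np.float64(0.8351635774103734)), (np.float64(43.46), [529.2, 32.7, 16.0, 0.8], np.float64(0.8302393845864557)), (np.float64(43.46), [529.2, 32.7, 16.0, 0.8], np.float64(0.8277685518944438))]
```

```bash
python3 -m handwheel '[[0.7,[0.2,0,1.5],[0,0,0]],[0.6,[0,10,0],[0,0,0]],[0.6,[0,15,0],[0,0,0]],[0.6,[0,15,0],[0,0,0]],[0.6,[0,10,0],[0,0,0]],[0.6,[0,4,0],[0,0,0]],[0.6,[0,0,0],[0,0,0]],[0.6,[0,0,0],[0,0,0]],[0.6,[0,0,0],[0,0,0]],[0.6,[0,0,0],[0,0,0]]]' 10
python3 look.py 11 400 120 100 140 150 90
```

```text
time_s: 15.03
ee_pos: [544.2, 273.9, 53.9]
ee_rot: [-90.0, -0.1, 0.0]
force: [-0.8, 0.1, 0.4]
gripper_width: 55.0
[543.91 273.83  53.75] [-0.34  0.16  0.38] [ 0.001  0.04  -0.023] -64.38412295146465
```

View pics/w11.png

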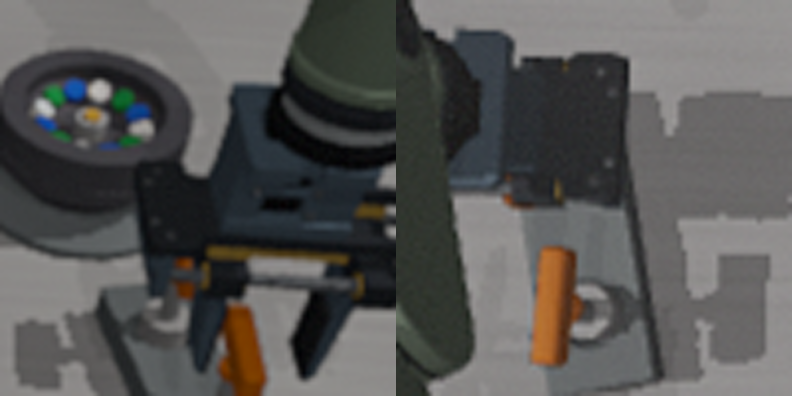

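```bash
python3 -m handwheel '[[0.4,[-0.5,0,-1.7],[0,0,0]],[0.3,[0,0,0],[0,0,0]],[0.2,[0,0,0],[0,0,0]],[0.1,[0,0,0],[0,0,0]],[0.1,[0,0,0],[0,0,0]],[0.1,[0,0,0],[0,0,0]],[0.1,[0,0,0],[0,0,0]],[0.1,[0,0,0],[0,0,0]],[0.1,[0,0,0],[0,0,0]],[0.1,[0,0,0],[0,0,0]]]' 15
python3 look.py 12 400 120 100 140 150 90
```

```text
time_s: 15.97
ee_pos: [543.0, 271.9, 53.0]
ee_rot: [-90.0, 0.0, 0.0]
force: [0.5, -0.9, -0.9]
gripper_width: 16.1
[543.   271.88  53.02] [ 0.18 -0.05 -1.12] [ 0.01  -0.046  0.026] -64.50573919693028
```

View pics/w12.png

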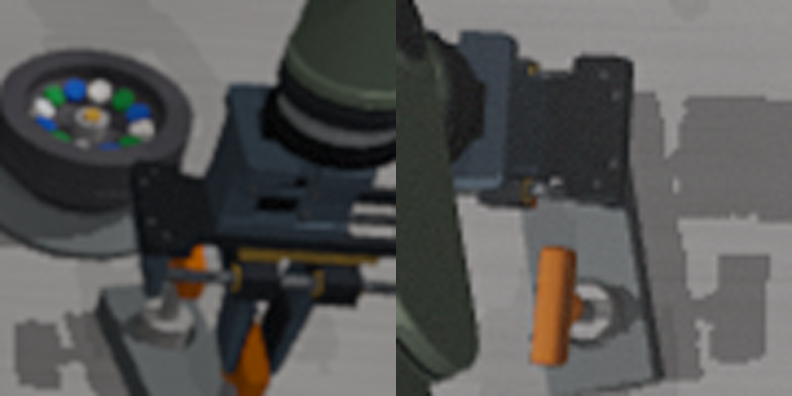

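```bash
python3 -m handwheel '[[0,[0,0,0],[0,0,0]],[0,[0,0,0],[0,0,0]],[0,[0,-5,0],[0,0,0]],[0,[0,-15,0],[0,0,0]],[0,[0,-20,0],[0,0,0]],[0,[0,-25,0],[0,0,0]],[0,[0,-25,0],[0,0,0]],[0,[0,-13,0],[0,0,0]],[0,[0,0,0],[0,0,0]],[0,[0,0,0],[0,0,0]]]' 45
python3 look.py 13 400 100 100 140 150 90
```

```text
time_s: 16.9
ee_pos: [543.1, 272.0, 156.5]
ee_rot: [-90.0, -0.1, 0.0]
force: [-0.6, 1.0, -1.4]
gripper_width: 15.6
[542.03 271.45 154.59] [-0.21  0.7  -1.8 ] [0.021 0.017 0.024] -64.50785997316513
```

View pics/w13.png

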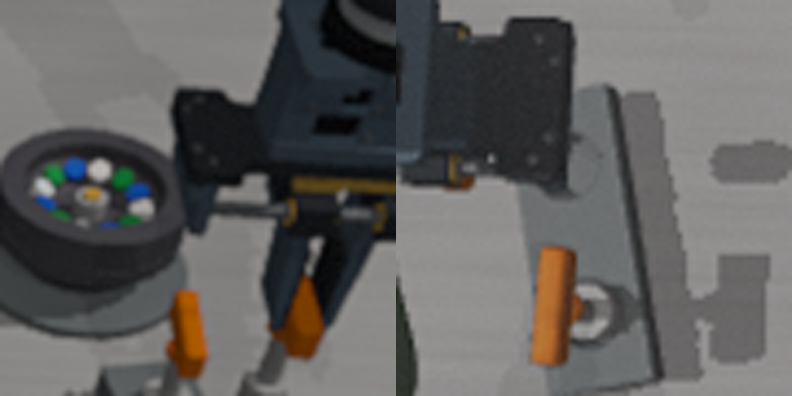

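```bash
python3 -m handwheel '[[0,[-1,0,-12],[0,0,0]],[0,[-2,0,-25],[0,0,0]],[0,[-2,0,-35],[0,0,0]],[0,[-2,0,-35],[0,0,0]],[0,[-2,0,-35],[0,0,0]],[0,[-2,0,-35],[0,0,0]],[0,[-1.5,0,-30],[0,0,0]],[0,[-1,0,-20],[0,0,0]],[0,[0,0,-9],[0,0,0]],[0,[0,0,-3.7],[0,0,0]]]'
python3 -m handwheel '[[0,[0,0,0],[0,0,0]],[0,[0,0,0],[0,7.1,0]],[0,[0,0,0],[0,7.1,0]],[0,[0,0,0],[0,7.1,0]],[0,[0,0,0],[0,7.1,0]],[0,[0,0,0],[0,0,0]],[0,[0,0,0],[0,0,0]],[0,[0,0,0],[0,0,0]],[0,[0,0,0],[0,0,0]],[0,[0,0,0],[0,0,0]]]'
python3 look.py 14 315 100 110 210 140 110
```

```text
time_s: 17.83
ee_pos: [528.8, 30.5, 155.3]
ee_rot: [-90.0, 0.1, -0.1]
force: [-0.7, 0.4, -1.0]
gripper_width: 15.8
time_s: 18.67
ee_pos: [529.6, 32.5, 156.0]
ee_rot: [-90.0, 0.0, -28.3]
force: [0.3, -0.1, -1.3]
gripper_width: 15.7
[529.59  32.27 156.05] [ 0.26  0.08 -2.19] [-0.04  -0.038 -0.008] -59.42420305478517
```

View pics/w14.png

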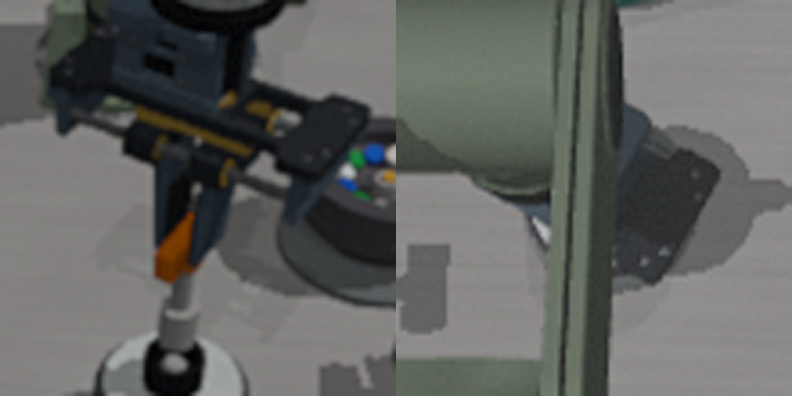

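Run:
```python
from h import *
im=cv2.imread("pics/scene14.png")
x,y,z=529.4,33.1,113
draw(im,"scene",[circ(x,y,z,13.3),circ(x,y,z+32,13.3),circ(x,y,96,22)],335,150,60,60,10,"pics/v15.png")
cyl=lambda p:np.vstack([circ(p[0],p[1],z,13.3,60),circ(p[0],p[1],z+32,13.3,60)])
```

```text
(no output)
```

View pics/v15.png

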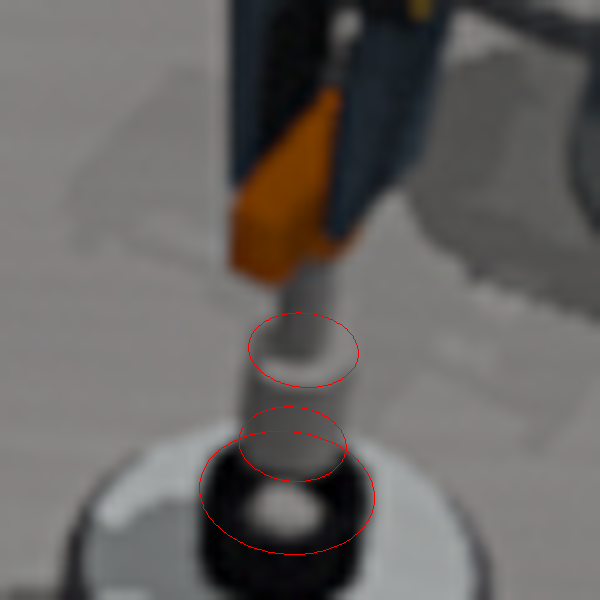

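```bash
python3 -m handwheel '[[0,[0,5,0],[0,0,0]],[0,[0,5,0],[0,0,0]],[0,[0,2,0],[0,0,0]],[0,[0,1,0],[0,0,0]],[0,[0,1,0],[0,0,0]],[0,[0,1,0],[0,0,0]],[0,[0,1,0],[0,0,0]],[0,[0,1,0],[0,0,0]],[0,[0,1,0],[0,0,0]],[0,[0,0,0],[0,0,0]]]'
python3 look.py 15 330 120 80 210 140 110
```

```text
time_s: 19.6
ee_pos: [529.5, 32.2, 137.9]
ee_rot: [-90.0, 0.0, -28.4]
force: [-0.1, -0.3, -1.5]
gripper_width: 15.4
[529.6   32.2  138.04] [ 0.49 -0.78 -1.4 ] [ 0.011 -0.011 -0.025] -59.386016942971025
```

View pics/w15.png

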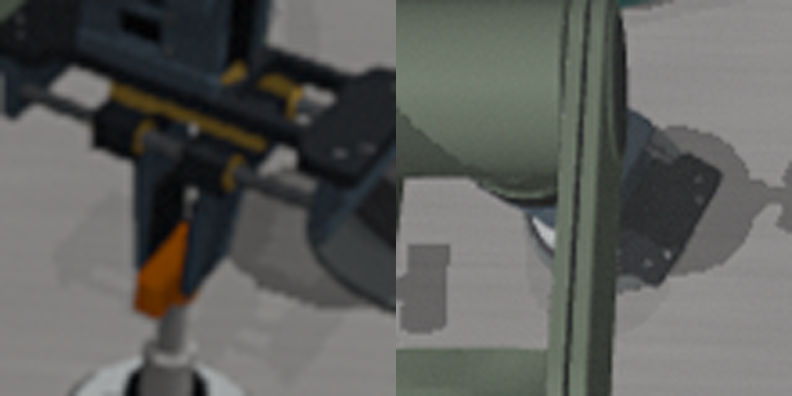

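```bash
python3 -m handwheel '[[0,[0,1,0],[0,0,0]],[0,[0,1,0],[0,0,0]],[0,[0,1,0],[0,0,0]],[0,[0,1,0],[0,0,0]],[0,[0,0.5,0],[0,0,0]],[0,[0,0.5,0],[0,0,0]],[0,[0,0,0],[0,0,0]],[0,[0,0,0],[0,0,0]],[0,[0,0,0],[0,0,0]],[0,[0,0,0],[0,0,0]]]'
python3 - <<'E'
from h import *
s=env.state();print(np.round(s["ee_pos"],2),np.round(s["force"],2),np.round(s["torque"],3))
E
```

```text
time_s: 20.53
ee_pos: [529.5, 32.2, 132.9]
ee_rot: [-90.0, 0.0, -28.4]
force: [-0.6, 0.7, -1.0]
gripper_width: 15.6
[529.51  32.18 132.94] [-0.57  0.71 -0.96] [0.184 0.153 0.055]
```

```bash
python3 -m handwheel '[[0,[0,0.7,0],[0,0,0]],[0,[0,0.7,0],[0,0,0]],[0,[0,0.7,0],[0,0,0]],[0,[0,0.7,0],[0,0,0]],[0,[0,0.7,0],[0,0,0]],[0,[0,0.5,0],[0,0,0]],[0,[0,0,0],[0,0,0]],[0,[0,0,0],[0,0,0]],[0,[0,0,0],[0,0,0]],[0,[0,0,0],[0,0,0]]]'
python3 - <<'E'
from h import *
s=env.state();print(np.round(s["ee_pos"],2),np.round(s["force"],2),np.round(s["torque"],3))
E
```

```text
time_s: 21.37
ee_pos: [529.3, 32.3, 128.9]
ee_rot: [-90.0, 0.0, -28.4]
force: [-2.5, 1.7, -0.2]
gripper_width: 16.1
[529.32  32.26 128.88] [-2.48  1.67 -0.21] [ 0.347  0.498 -0.013]
```

```bash
python3 -m handwheel '[[0,[-0.6,0,0],[0,0,0]],[0,[0,0.8,0],[0,0,0]],[0,[0,0.8,0],[0,0,0]],[0,[0,0.8,0],[0,0,0]],[0,[0,0.8,0],[0,0,0]],[0,[0,0.8,0],[0,0,0]],[0,[0,0,0],[0,0,0]],[0,[0,0,0],[0,0,0]],[0,[0,0,0],[0,0,0]],[0,[0,0,0],[0,0,0]]]'
python3 - <<'E'
from h import *
s=env.state();print(np.round(s["ee_pos"],2),np.round(s["force"],2),np.round(s["torque"],3))
E
```

```text
time_s: 22.2
ee_pos: [529.2, 32.4, 124.9]
ee_rot: [-90.0, -0.0, -28.4]
force: [-0.6, 0.5, -2.8]
gripper_width: 15.6
[529.19  32.37 124.92] [-0.57  0.5  -2.8 ] [ 0.106  0.165 -0.041]
```

```bash
python3 -m handwheel '[[0,[-0.1,0.8,0],[0,0,0]],[0,[0,0.8,0],[0,0,0]],[0,[0,0.8,0],[0,0,0]],[0,[0,0.8,0],[0,0,0]],[0,[0,0.8,0],[0,0,0]],[0,[0,0.8,0],[0,0,0]],[0,[0,0.6,0],[0,0,0]],[0,[0,0.6,0],[0,0,0]],[0,[0,0,0],[0,0,0]],[0,[0,0,0],[0,0,0]]]'
python3 look.py 16 330 120 80 210 140 110
```

```text
time_s: 23.03
ee_pos: [529.1, 32.5, 119.0]
ee_rot: [-90.0, -0.0, -28.4]
force: [-0.0, 0.4, -1.2]
gripper_width: 15.9
[529.07  32.49 119.02] [-0.34 -0.29 -0.42] [-0.039  0.074  0.07 ] -59.34699777727786
```

View pics/w16.png

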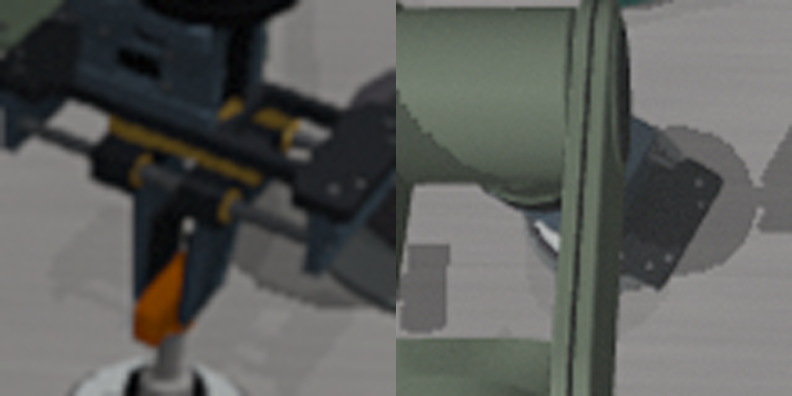

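```bash
python3 -m handwheel '[[0,[0,0.3,0],[0,0,0]],[0,[0,0.3,0],[0,0,0]],[0,[0,0.3,0],[0,0,0]],[0,[0,0.3,0],[0,0,0]],[0,[0,0,0],[0,0,0]],[0,[0,0,0],[0,0,0]],[0,[0,0,0],[0,0,0]],[0,[0,0,0],[0,0,0]],[0,[0,0,0],[0,0,0]],[0,[0,0,0],[0,0,0]]]'
python3 look.py 17 320 120 110 140 130 110
```

```text
time_s: 23.97
ee_pos: [529.2, 32.5, 118.9]
ee_rot: [-90.0, -0.1, -28.4]
force: [-2.8, -0.4, 5.6]
gripper_width: 15.4
[529.18  32.49 118.92] [-1.7  -0.29  6.22] [-0.094  0.573 -0.021] -59.34890329340341
```

View pics/w17.png

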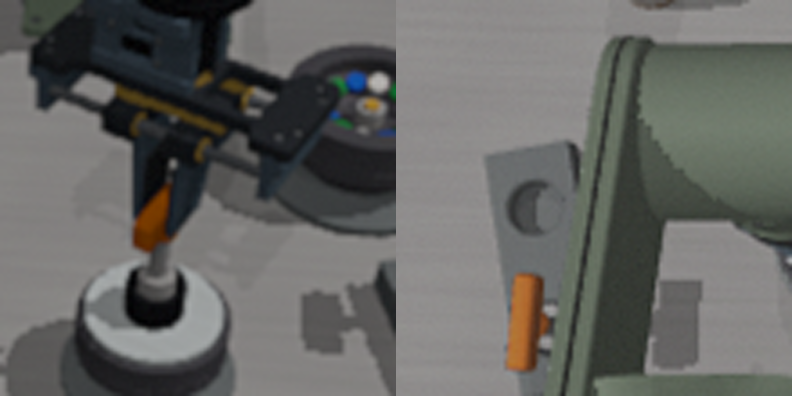

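Run:
```python
from h import *
print(env.job_done())
s=env.state();print(s["time_s"],np.round(s["ee_pos"],2),np.round(s["force"],2),s["gripper_width"])
```

```text
the job is handed in; nothing more can be done
None
the job is handed in; nothing more can be done
```

The clean lid is home on the smaller rotor, and the narrower-socket key is fully down on its nut, upright and still gripped. I handed the job in at about 24 s of the 72 s allowed. `env.job_done()` gives no verdict, so this rests on my own checks.

**Lid:** it met the rim at the expected height and looked concentric and flat in both cameras after I let go. The used lid, tube rack and bottle were not touched.

**Keys:** the clean lid's nut looked the smaller of the two, so I took the narrower-socket key first. It slid over the nut and stopped on the well floor at the predicted height, pushing with about 6 N, gripped on the handle at 45 N. Because it fitted, I never tried the other key. It stays upright in its hole, as the last picture shows.

**Checks that disagreed:**
- **Tool height:** the fingertips sit roughly 25–28 mm above the reported TCP. My first close on the lid's boss missed it, so I gripped lower and set later heights from that contact.
- **Cameras:** they differed by 1–3 mm, so I averaged them and used the force readings to confirm contact. I had to ease the key sideways by 0.6 mm as it went down.
- **Nut angle:** the oblique camera gave a different angle for the nut. I used the top camera's, and the key went on at that angle.

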